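# Set an upright post in the welding jig

### The job

Get the tall steel post ready for welding: push it gently across the plate with your fingertips, low down on its body so that it slides upright and never tips, until it stands in the V of the blue jig. Then push the jig's red-handled clamp arm shut, so that its pad bears firmly on the post and keeps it against both faces of the V, and draw back. Do not grip, lift or carry the post, and leave the other things where they are.

Things in the scene. Friction and masses are not known exactly. Their poses are not given: they have to be found in the camera images.
- post: the work: round capped steel post, 42 mm diameter, 165 mm tall, about 0.45 kg, standing loose on the plate, bare steel with a darker band 25 mm high at its foot; origin at the centre of its underside, z up along the post. Pushed higher than about 25 mm above the plate it may tip over
- jig: fixed blue jig with a 60 mm high steel V, open to the jig's -x. Origin: on the plate, on the axis of a seated post; x points into the V, y left, z up. The V's faces, at 45 degrees to x, touch the post 15 mm ahead and 15 mm beside the origin; mouth at x = 3 mm, 52 mm wide. Hinge bracket left of the way in: x -60 to 58, y 66 to 102 mm, 72 mm high. The rest reaches to x = 130 mm, y = -50 mm
- clamp_arm (a joint): angle of the clamp arm about its upright pin at x = -42, y = 80 mm of the jig. 0: shut, the arm lies along the jig's -y behind the seated post, its rubber pad (80 mm along it) just touching; grows as it swings out to -x and on to the left (1.57: points to -x; stop at 2.5). Stiff hinge (about 2 N at the handle), stays where left; with no post it goes on to -0.12
- clamp_grip (a point): middle of the arm's red round handle, 170 mm from the hinge pin, 41 mm above the plate; the handle is 19 mm thick and reaches from 136 to 208 mm along the arm; the rest is a dark steel bar 14 mm thick, 30 to 52 mm above the plate
- pipe_off: bystander: short open steel pipe standing on end, 42 mm diameter, 85 mm tall; origin at its underside
- bolt_1: bystander: bare bolt standing on its head, 29 x 26 x 70 mm; origin at its underside
- bolt_2: bystander: rusty bolt standing on its head, 23 x 26 x 59 mm; origin at its underside
- nut_1: bystander: rusty hexagon nut, 34 x 32 x 14 mm; origin at its underside
- block_small: bystander: softwood block, 71 x 99 x 42 mm; origin at its underside
- chalk: bystander: stick of white chalk lying on the plate, 49 x 63 x 12 mm over all; origin at its underside
- c_clamp: bystander: small C clamp lying flat, 131 x 152 x 16 mm; origin at its underside
- plate: fixed dark steel welding plate with a grid of 16 mm holes, 430 x 580 mm, flat, its top 26.4 mm above the table; origin under its centre, at table level. Post and jig stand on its top
- nut_2: bystander: rusty hexagon nut lying on the plate, 28 x 30 x 13 mm; origin at its underside
There are look-alikes about, which are no part of the job. Of the things shaped like the post, the steel one is meant.

How it is judged:
On the way, in this order (a step that is already met when the one before it is completed fails the run):
1. the post stands upright in the V, within 10 mm of its seat, while the clamp arm is still open (horizontal distance between post and jig below 0.01 m and angle between post's own z axis and vertical below 0.08 rad and value of joint clamp_arm above 0.8 rad and height (world z) of post below 0.0314 m), for 0.2 s.
2. the clamp arm is shut on the post (value of joint clamp_arm between -0.04 and 0.05 rad and horizontal distance between post and jig below 0.004 m), for 0.2 s.
At the end, for the whole second after the job is handed in: the post stands upright (within 3 degrees) and at rest on the plate, its axis within 4 mm of its seat in the V; the clamp arm is shut on it (joint between -0.04 and 0.05 rad) and clamps it (V and pad together bear on it with more than 1.5 N) (all of step 2 and angle between post's own z axis and vertical below 0.05 rad and height (world z) of post below 0.0314 m and linear speed of post below 0.02 m/s and contact force between post and jig above 1.5 N); the robot touches nothing.
It fails at once if the post tips by more than 11 degrees (angle between post's own z axis and vertical above 0.2 rad).
It fails at once if the post is lifted more than 12 mm off the plate (height (world z) of post above 0.0384 m).
It fails at once if a bystander is moved by more than 20 mm (distance of any of pipe_off, bolt_1, bolt_2, nut_1, block_small, chalk, c_clamp, nut_2 from where it was at the start of the episode above 0.02 m).
It fails at once if the fingers squeeze or ram the post with more than 35 N (contact force between the fingers and post above 35 N).
It also fails if it takes over 70 s, if anything falls off the work surface, if the arm or the gripper's body presses on something with over 40 N, if the wrist force passes 120 N, or if a joint passes its speed limit or range.

### The arm

A 7-joint arm with a two-finger parallel gripper is mounted at the origin on a cart in front of the work surface, level with it; the furniture and walls round the work are solid. World frame = base frame: x ahead of the robot, y to its left, z up, the work surface at z = 0. Lengths are in m, angles in rad, forces in N, time in s.
With the tool pointing down it reaches from about 0.425 to 0.875 m from the base axis. Payload 4.7 kg.
Tool frame: the origin (TCP) lies on the centre line of the jaws, within the pads' length; the fingertips stand 14 mm ahead of it and the grasp point (between the pads) lies 5 mm behind it; z points along the fingers, y is the direction in which the jaws open and shut (so a half turn about z gives the same grasp; the last joint's range is limited). The gripper opens to 87 mm and grips with 3 to 60 N. Pads are 19 mm wide; open, the fingers measure 117 mm over their backs; the gripper's body (75 mm by 190 mm) begins 51 mm behind the grasp point.
Start: joints at [1.364, 0.321, -0.07, 1.45, 0.023, 1.371, -0.057], TCP at [0.142, -0.634, 0.237] pointing down, gripper open.
Joint ranges: [-2.86, 2.86], [-0.3, 2.09], [-1.38, 1.24], [0.06, 2.45], [-1.56, 4.7], [0.09, 2.05], [-2.69, 2.69]. Speed limits (rad/s): [2.57, 2.57, 3.14, 3.14, 3.14, 3.14, 3.14].

### API

Orientations are given as a rotation vector (axis times angle).
In Python, from bench import ctrl gives the robot as it stands. The module is installed in compiled form; this text tells all that it offers.
- The arm moves only by the tool step_arm, never from a script. Its argument "plan" is a list of rows, each a list of 3 entries, a list of its own where there are three numbers: the turn, a rotation vector about the tool's x, y, z in rad, then the shift along the tool's x, y, z in m, then the closure in counts, from 0 (fully open) to 255 (shut). In form: [[[rx, ry, rz], [x, y, z], hand], ...]. A call has exactly 10 rows; each row is the pose to reach, as a shift and turn from the pose commanded when the call began, along the tool's axes at that moment; what a row does not reach only later rows make up. A row lasts 1/8 s, in which the tool goes at most 62.5 mm and 10.7 degrees, less where a joint would pass 70% of its speed; a pose out of reach is approached as far as the arm can. A call with a gripper value outside its range is refused whole. The fingers move at their own pace and stop on an object; "squeeze" is the grip in N (left out, the last holds). Time passes only in rows, so rows that repeat a pose let the fingers close, or fill a call up. It gives the time, the measured TCP pose, the force and the opening at its end, in the units of the state.
- ctrl.get_state(): the state, without advancing time (a new reading comes with each control period).
- ctrl.get_image(name): name is "scene" or "top" or "wrist"; returns the picture (480x640x3 uint8, red, green, blue); there is no depth.
- ctrl.calibration(name): a dict with "fov_y" (degrees; the focal length in pixels is half the picture's height over the tangent of half this angle, whatever the lens; pixels are square), "cx", "cy" (the principal point, pixels), "k1" (the pictures are not rectified: a ray, as slopes to the right and down, at radius r is drawn at 1 + k1 r^2 times it, then the intrinsics apply), "rvec" (rotation vector, rad) and "tvec" (3), from world to camera coordinates, as OpenCV has them. Camera axes: x right, y down, z forward; pixel columns grow to the right and rows downward; lengths in m; the calibration is good to about 2 mm. A picture is of the moment at which its call begins: read the wrist's pose just before it. calibration takes no time and is no camera call; for the wrist camera it gives the pose at the moment of the call.
- ctrl.close_job(): hands the job in, once; it reports no verdict.
Trained networks look in the newest picture that a camera, given by its name, has taken for a name from the list of things; names that differ only in an ending like _2 or _b are one class to them, and where a whole thing is asked for, a point or a joint stands for the part that bears it (a point fixed in the world has none). Each returns a list of dicts, best first, with "score" (0 to 1); they miss things now and then, are a little off and sometimes report something else, mostly with a low value. They report only what shows in the picture. A call takes as long as a camera call. They do not tell look-alikes from the thing itself.
- ctrl.cut_out(camera, label): "pixels" (480x640 bool, what is visible of it) and "rect" ([left, top, width, height] in pixels, round what is visible of it).
The state is a dict: "time": time; "joint_positions": joint angles; "qd": joint speeds; "joint_torque": joint torques, N m; "position": TCP position; "tool_rot": TCP orientation; "ft_force": force on the tool from outside, world axes, zero at the start; "torque": the same for the moment, N m; "grip_width": opening from 0.0 (shut) to 1.0 (fully open).
Only numpy, scipy, OpenCV 4.12 (cv2) and the standard library are available. Lean on these libraries where they do the work, as an engineer would, in place of code of your own. Each camera call takes 0.05 s, during which the arm holds its last target.

## Working session

There is one attempt and no reset: what is moved stays moved. The work goes in short steps, Python scripts to look and compute and a tool call to move; the robot and the scene stay as the last step left them, time stands still between calls to the robot, and variables do not carry over. Pictures are saved under pics/ and viewed, and the job is handed in when it is done.

Besides the shell and the picture viewer there is one more tool, called after "Request:" as a command line: name --argument value ..., lists and objects as JSON in quotes. step_arm: Moves the arm, as the interface text tells. Its arguments: {"type":"object","properties":{"plan":{"type":"array"},"squeeze":{"type":"number"}},"required":["plan"]}

```bash
mkdir -p pics && ls
python3 - <<'E'
from bench import ctrl
import cv2
s=ctrl.get_state()
for k in ['time','position','tool_rot','ft_force','grip_width']: print(k,s[k])
for n in ['scene','top','wrist']:
    c=ctrl.calibration(n); print(n,c)
    cv2.imwrite(f'pics/{n}0.png',cv2.cvtColor(ctrl.get_image(n),cv2.COLOR_RGB2BGR))
E
```

```text
pics
time 0.0
position [ 0.14217835 -0.63371223  0.23547606]
tool_rot [-3.12058645e+00 -3.45970692e-01  5.11617715e-04]
ft_force [ 0.11943726 -0.13770101 -0.37424918]
grip_width 1.000355060156378
scene {'fov_y': 53.972851843910085, 'cx': 325.59050933564026, 'cy': 242.6865586414266, 'k1': -0.014039881547108116, 'rvec': array([ 1.78266993, -0.98589789,  0.63186682]), 'tvec': array([-0.33801058,  0.27924039,  0.72642061])}
top {'fov_y': 47.87930072997925, 'cx': 324.0530288956613, 'cy': 239.02809061358118, 'k1': 0.04319823642476276, 'rvec': array([ 2.17359029, -2.14201309,  0.08606259]), 'tvec': array([-0.00319116,  0.63804349,  1.52932676])}
wrist {'fov_y': 65.0736499055503, 'cx': 322.19558938909205, 'cy': 244.59528719397525, 'k1': -0.0030668317757363214, 'rvec': array([-2.28342686,  1.82397631,  0.25010751]), 'tvec': array([-0.64966112, -0.03554112,  0.39015917])}
```

View pics/scene0.png

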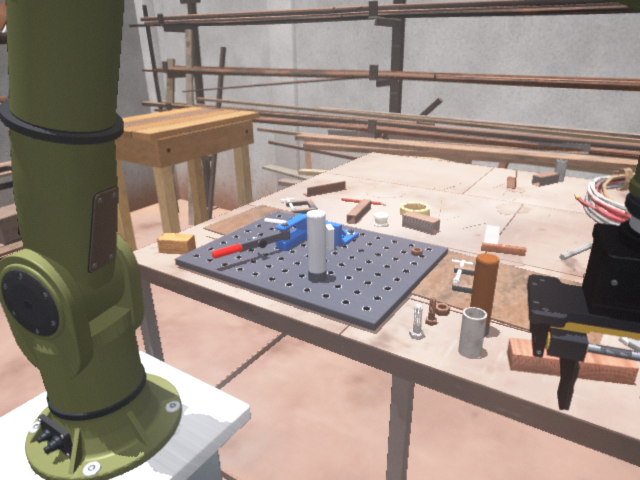

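View pics/top0.png

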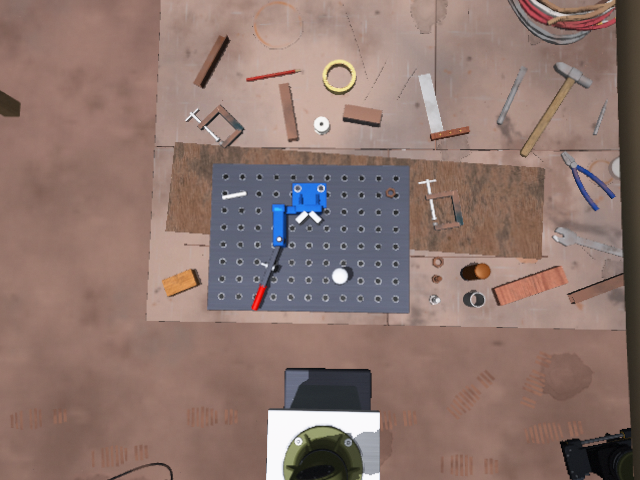

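View pics/wrist0.png

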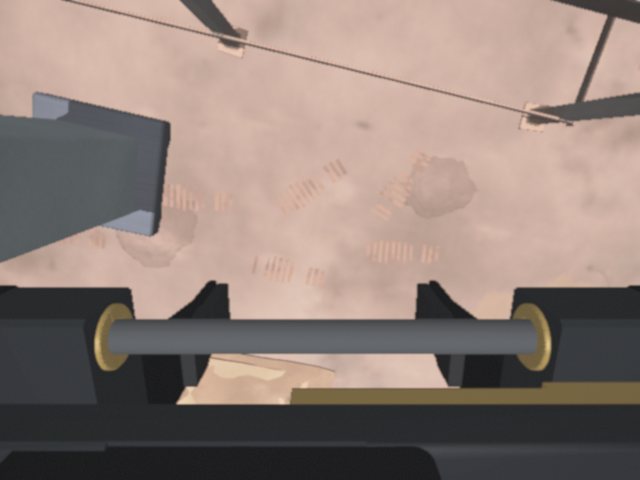

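```bash
cat > h.py <<'E'
from bench import ctrl
import cv2, numpy as np
def K(c):
    f=240/np.tan(np.radians(c['fov_y']/2)); return np.array([[f,0,c['cx']],[0,f,c['cy']],[0,0,1.]])
def proj(name,P,c=None):
    c=c or ctrl.calibration(name); P=np.atleast_2d(np.asarray(P,float))
    return cv2.projectPoints(P,c['rvec'],c['tvec'],K(c),np.array([c['k1'],0,0,0,0]))[0].reshape(-1,2)
def back(name,uv,z,c=None):
    c=c or ctrl.calibration(name); uv=np.atleast_2d(np.asarray(uv,float))
    n=cv2.undistortPoints(uv.reshape(-1,1,2),K(c),np.array([c['k1'],0,0,0,0])).reshape(-1,2)
    R=cv2.Rodrigues(c['rvec'])[0]; o=-R.T@c['tvec']; d=np.c_[n,np.ones(len(n))]@R
    z=np.broadcast_to(z,len(n)); return o+d*((z-o[2])/d[:,2])[:,None]
def save(im,n): cv2.imwrite('pics/'+n,cv2.cvtColor(im,cv2.COLOR_RGB2BGR))
E
python3 - <<'E'
from h import *
im=ctrl.get_image('top'); save(cv2.resize(im[155:320,200:420],None,fx=3.6,fy=3.6,interpolation=cv2.INTER_CUBIC),'topc.png')
for n in ['top','scene']:
    if n=='scene':
        im=ctrl.get_image(n); save(cv2.resize(im[190:330,170:460],None,fx=2.7,fy=2.7,interpolation=cv2.INTER_CUBIC),'scenec.png')
    for l in ['post','jig','clamp_arm','clamp_grip']:
        for d in ctrl.cut_out(n,l)[:3]:
            p=d['pixels'];ys,xs=np.nonzero(p);print(n,l,round(d['score'],2),d['rect'],xs.mean().round(1),ys.mean().round(1),p.sum())
# plate corners test
print(back('top',[[213,164],[410,165],[410,313],[208,311]],0.0264).round(3))
E
```

```text
top post 0.83 [462.0, 260.6, 27.3, 19.6] 475.0 272.2 409
top post 0.7 [329.9, 268.5, 19.6, 15.8] 339.8 276.5 187
top post 0.43 [250.2, 245.2, 29.5, 69.5] 266.3 277.2 458
top jig 0.91 [251.1, 179.6, 77.5, 132.2] 292.2 224.2 2462
top jig 0.21 [206.4, 160.2, 203.0, 151.0] 310.9 239.2 26773
top clamp_arm 0.6 [250.2, 244.8, 33.5, 64.2] 266.4 276.6 553
top clamp_grip 0.83 [249.9, 247.6, 32.0, 65.5] 266.1 277.8 481
top clamp_grip 0.58 [433.8, 275.1, 9.0, 7.7] 436.2 278.9 36
scene post 0.63 [468.9, 251.7, 31.4, 84.6] 484.6 284.8 1425
scene jig 0.56 [212.6, 216.1, 146.1, 40.8] 291.8 236.7 2088
scene clamp_arm 0.82 [211.3, 229.7, 78.8, 26.9] 252.0 243.4 799
scene clamp_grip 0.65 [211.5, 232.5, 79.0, 26.6] 252.1 243.6 789
[[ 0.857  0.337  0.026]
 [ 0.86  -0.242  0.026]
 [ 0.43  -0.242  0.026]
 [ 0.427  0.336  0.026]]
```

View pics/topc.png

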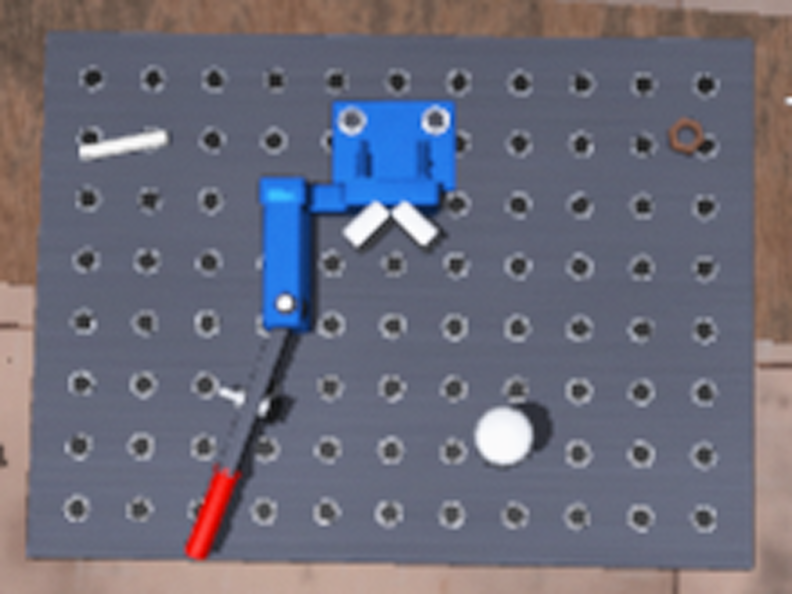

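View pics/scenec.png

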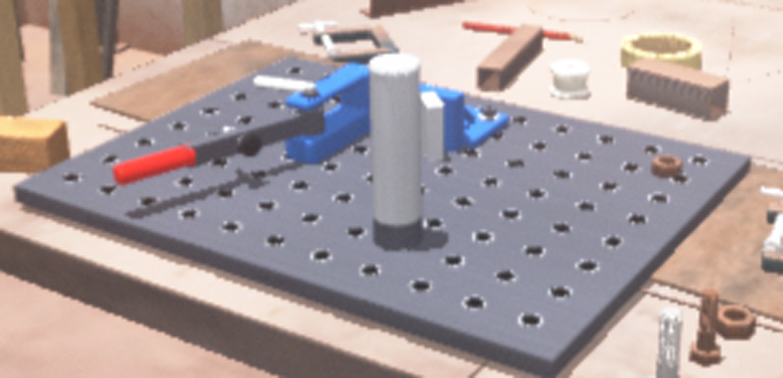

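Run:
```python
from h import *
im=cv2.cvtColor(cv2.imread('pics/top0.png'),cv2.COLOR_BGR2RGB)
save(cv2.resize(im[178:253,262:337],None,fx=8,fy=8,interpolation=cv2.INTER_CUBIC),'jigc.png')
save(cv2.resize(im[240:315,245:355],None,fx=7,fy=7,interpolation=cv2.INTER_CUBIC),'armc.png')
```

```text
(no output)
```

View pics/jigc.png

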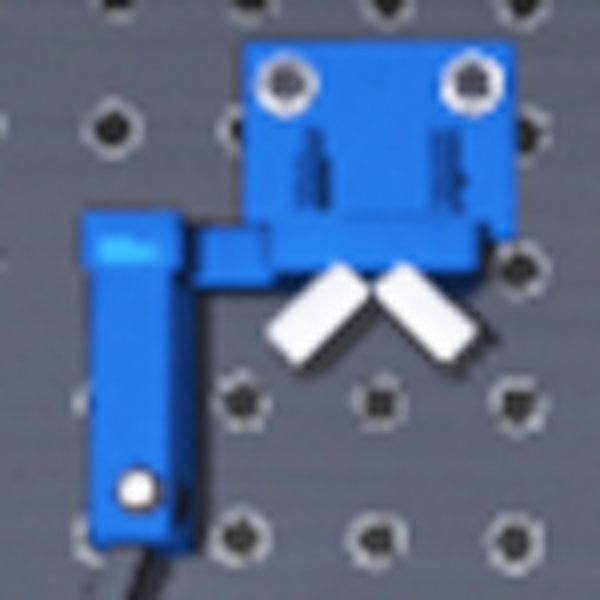

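View pics/armc.png

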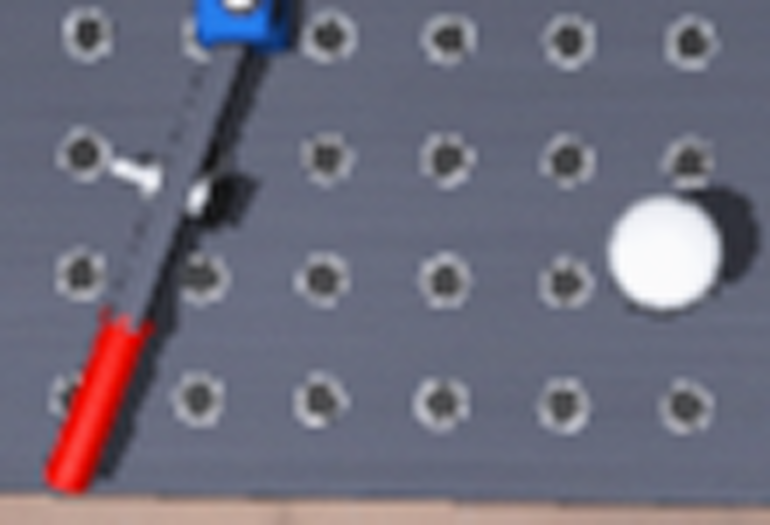

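Run:
```python
from h import *
def jp(x,y): return [262+(x+.5)/8-.5,178+(y+.5)/8-.5]
def ap(x,y): return [245+(x+.5)/7-.5,240+(y+.5)/7-.5]
z0=.0264
V=back('top',[jp(298,368),jp(450,362),jp(372,293)],z0+.06)
pin=back('top',[jp(137,490)],z0+.078)[0]
print(V.round(4),pin.round(4))
# fit
L=np.array([[3,26],[3,-26],[28,0],[-42,80]])/1000; W=np.r_[V[:,:2],[pin[:2]]]
lc=L.mean(0);wc=W.mean(0);U,S,Vt=np.linalg.svd((L-lc).T@(W-wc));R=(U@Vt).T
t=wc-R@lc; yaw=np.arctan2(R[1,0],R[0,0]); print('jig',t.round(4),'yaw',yaw,'res mm',((L@R.T+t-W)*1e3).round(1))
# bracket edges yaw
e=back('top',[jp(92,545),jp(90,270)],z0+.072); print('yaw bracket',np.arctan2(*(e[1]-e[0])[[1,0]]))
e=back('top',[jp(515,42),jp(245,42)],z0+.01); d=e[1]-e[0];print('yaw base',np.arctan2(-d[0],d[1]))
p=back('top',[ap(665,252)],z0+.165)[0]; print('post top',p.round(4))
e=back('top',[ap(665-56,252),ap(665+56,252),ap(665,252-57),ap(665,252+57)],z0+.165);print('dia',np.linalg.norm(e[0]-e[1]),np.linalg.norm(e[2]-e[3]))
h=back('top',[ap(127,318),ap(70,478)],z0+.041+.008);print('handle',h.round(4))
pj=R@np.array([-.042,.08])+t
for q in h: 
    v=R.T@(q[:2]-pj); print('arm len',np.linalg.norm(v),'ang',np.arctan2(-v[0],-v[1]))
print('post in jig',R.T@(p[:2]-t))
# scene check base
print('scene base proj',proj('scene',[[p[0],p[1],z0],[p[0],p[1],z0+.165]]))
```

```text
[[0.6751 0.0763 0.0864]
 [0.6779 0.0231 0.0864]
 [0.7019 0.0508 0.0864]] [0.6296 0.1297 0.1044]
jig [0.6736 0.05  ] yaw 0.026137044030713794 res mm [[ 0.9 -0.2]
 [-0.6  1.1]
 [-0.3 -0.1]
 [ 0.  -0.8]]
yaw bracket 0.032559308528055254
yaw base 0.011398063040303769
post top [ 0.5277 -0.0391  0.1914]
dia 0.041171326567113614 0.041840090885539444
handle [[0.5024 0.1743 0.0754]
 [0.4388 0.1951 0.0754]]
arm len 0.13504542031343938 ang 1.9397109613057995
arm len 0.20190187006228663 ang 1.931217460696797
post in jig [-0.14823353 -0.08525096]
scene base proj [[316.3938089  278.06215866]
 [314.94502108 211.5610798 ]]
```

Run:
```python
from h import *
s=ctrl.get_state();R=cv2.Rodrigues(np.array(s['tool_rot']))[0]
c=ctrl.calibration('wrist');Rc=cv2.Rodrigues(c['rvec'])[0]
cp=-Rc.T@c['tvec']
print('cam in tool',R.T@(cp-s['position']),'\naxes',(R.T@Rc.T).round(2)); print(R.round(3))
print(s['time'],s['joint_positions'])
```

```text
cam in tool [ 0.07060314  0.00078284 -0.14827443] 
axes [[ 0.   -0.96 -0.27]
 [ 1.    0.   -0.  ]
 [ 0.   -0.27  0.96]]
[[ 0.976  0.219 -0.   ]
 [ 0.219 -0.976 -0.   ]
 [-0.     0.    -1.   ]]
0.65 [ 1.3640956   0.32097122 -0.07012439  1.45048766  0.02263075  1.37079409
 -0.05693795]
```

```bash
cat >> h.py <<'E'
from scipy.spatial.transform import Rotation as Ro
def Rt(phi,th):
    d=np.array([np.cos(phi),np.sin(phi),0]);u=np.array([0,0,1.])
    x=np.cos(th)*d+np.sin(th)*u; z=np.sin(th)*d-np.cos(th)*u
    return np.c_[x,np.cross(z,x),z]
def st():
    s=ctrl.get_state();R=cv2.Rodrigues(np.array(s['tool_rot']))[0]
    print('t',round(s['time'],2),'p',np.round(s['position'],4),'phi/th deg',np.degrees([np.arctan2(R[1,0],R[0,0]),np.arctan2(R[2,0],-R[2,2])]).round(1),'F',np.round(s['ft_force'],1),'w',round(s['grip_width'],3)); 
    return s,R
def rel(p,phi,th,s,R):
    r=Ro.from_matrix(R.T@Rt(np.radians(phi),np.radians(th))).as_rotvec(); t=R.T@(np.array(p)-s['position'])
    print('->',p,phi,th,'turn',r.round(3),'shift',t.round(4))
z0=.0264
J=np.array([.6736,.050]);JY=.026
PO=np.array([.5277,-.0391])
E
python3 - <<'E'
from h import *
s,R=st()
d=np.array([np.cos(np.radians(30)),np.sin(np.radians(30))])
q=PO-d*(.0172+.0158+.035); print('pre',q)
rel([.38,-.42,.33],30,20,s,R)
rel([q[0],q[1],.25],30,35,s,R)
E
```

```text
t 0.65 p [ 0.1423 -0.6343  0.2366] phi/th deg [12.7 -0. ] F [-0.6 -0.2 -0.6] w 1.006
pre [ 0.46881027 -0.0731    ]
-> [0.38, -0.42, 0.33] 30 20 turn [ 0.053  0.346 -0.3  ] shift [ 0.2788 -0.157  -0.0934]
-> [np.float64(0.4688102725426581), np.float64(-0.0731), 0.25] 30 35 turn [ 0.093  0.606 -0.293] shift [ 0.4414 -0.476  -0.0135]
```

Request:
step_arm --plan '[[[0, 0, 0], [0.015, -0.01, -0.01], 60], [[0, 0.03, -0.03], [0.05, -0.03, -0.025], 120], [[0.01, 0.08, -0.07], [0.09, -0.05, -0.04], 185], [[0.02, 0.12, -0.1], [0.13, -0.075, -0.05], 185], [[0.03, 0.17, -0.15], [0.17, -0.1, -0.06], 185], [[0.035, 0.22, -0.2], [0.21, -0.12, -0.075], 185], [[0.04, 0.27, -0.25], [0.245, -0.14, -0.085], 185], [[0.045, 0.31, -0.28], [0.27, -0.15, -0.092], 185], [[0.05, 0.34, -0.3], [0.28, -0.157, -0.093], 185], [[0.053, 0.346, -0.3], [0.28, -0.157, -0.093], 185]]' --squeeze 10

```text
time: 1.9
position: [0.381, -0.4191, 0.3296]
tool_rot: [-2.905, -0.78, -0.511]
ft_force: [0.1, -0.6, 0.5]
grip_width: 0.277
```

Run:
```python
from h import *
s,R=st()
rel([.469,-.073,.25],30,35,s,R)
rel([.469,-.073,.25],50,35,s,R)
print(s['joint_positions'].round(2))
```

```text
t 1.9 p [ 0.381  -0.4191  0.3296] phi/th deg [30.1 20. ] F [ 0.1 -0.6  0.5] w 0.277
-> [0.469, -0.073, 0.25] 30 35 turn [-0.001  0.262  0.001] shift [ 0.2073 -0.2555  0.1601]
-> [0.469, -0.073, 0.25] 50 35 turn [ 0.161  0.26  -0.31 ] shift [ 0.2073 -0.2555  0.1601]
[ 1.24  0.1  -0.25  1.57 -0.32  1.45 -0.03]
```

Request:
step_arm --plan '[[[0, 0.01, 0], [0.01, -0.012, 0.008], 185], [[0, 0.03, 0], [0.03, -0.037, 0.023], 185], [[0, 0.06, 0], [0.055, -0.068, 0.042], 185], [[0, 0.1, 0], [0.083, -0.102, 0.064], 185], [[0, 0.14, 0], [0.111, -0.136, 0.085], 185], [[0, 0.18, 0], [0.139, -0.17, 0.106], 185], [[0, 0.21, 0], [0.166, -0.205, 0.128], 185], [[0, 0.24, 0], [0.188, -0.232, 0.145], 185], [[0, 0.26, 0], [0.202, -0.25, 0.157], 185], [[0, 0.262, 0], [0.207, -0.2555, 0.16], 185]]'

```text
time: 3.15
position: [0.4733, -0.0732, 0.2464]
tool_rot: [-2.751, -0.745, -0.862]
ft_force: [0.8, -0.1, 0.8]
grip_width: 0.274
```

Run:
```python
from h import *
s,R=st()
print(s['joint_positions'].round(2))
rel([.469,-.073,.048],30,35,s,R)
im=ctrl.get_image('wrist');save(im,'w1.png');save(ctrl.get_image('scene'),'s1.png')
```

```text
t 3.15 p [ 0.4733 -0.0732  0.2464] phi/th deg [30.2 34.9] F [ 0.8 -0.1  0.8] w 0.274
[ 0.64 -0.3  -0.15  2.18 -0.67  1.02 -0.26]
-> [0.469, -0.073, 0.048] 30 35 turn [-0.01   0.002  0.002] shift [-0.1164 -0.001   0.1607]
```

View pics/w1.png

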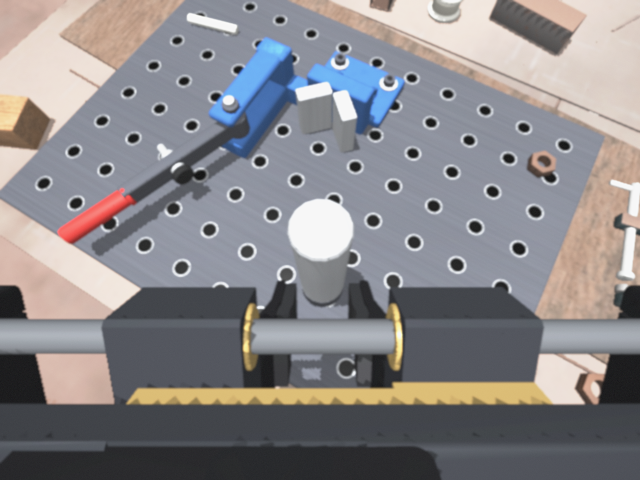

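View pics/s1.png

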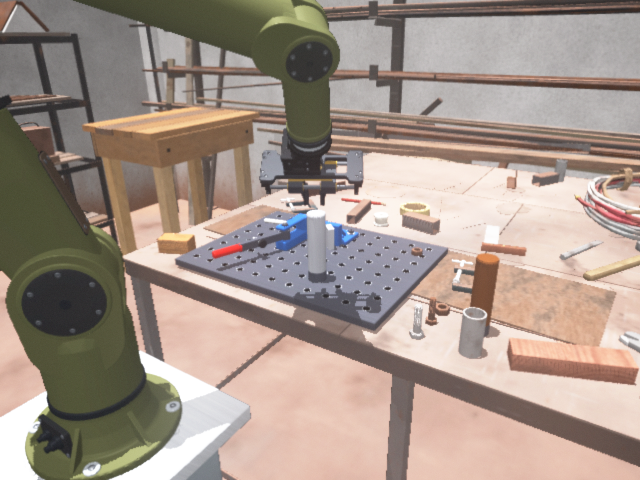

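Run:
```python
from h import *
s,R=st()
for phi in (50,):
    d=np.array([np.cos(np.radians(phi)),np.sin(np.radians(phi))])
    q=PO-d*(.0172+.0158+.025); print('pre',q)
    rel([q[0],q[1],.15],phi,35,s,R)
    rel([q[0],q[1],.052],phi,35,s,R)
```

```text
t 3.25 p [ 0.4734 -0.0743  0.247 ] phi/th deg [30.2 34.9] F [-0.4 -0.2 -0.7] w 0.275
pre [ 0.49041832 -0.08353058]
-> [np.float64(0.49041831863818064), np.float64(-0.08353057770090072), 0.15] 50 35 turn [ 0.191  0.001 -0.284] shift [-0.0472  0.0172  0.0852]
-> [np.float64(0.49041831863818064), np.float64(-0.08353057770090072), 0.052] 50 35 turn [ 0.191  0.001 -0.284] shift [-0.1033  0.0177  0.1656]
```

Request:
step_arm --plan '[[[0.02, 0, -0.03], [0.003, 0.001, 0.002], 185], [[0.06, 0, -0.09], [0.006, 0.006, -0.001], 185], [[0.1, 0, -0.15], [0.006, 0.01, 0.0], 185], [[0.15, 0, -0.22], [0.006, 0.014, 0.003], 185], [[0.191, 0, -0.284], [0.007, 0.017, 0.006], 185], [[0.191, 0, -0.284], [-0.003, 0.017, 0.02], 185], [[0.191, 0, -0.284], [-0.018, 0.017, 0.043], 185], [[0.191, 0, -0.284], [-0.034, 0.017, 0.066], 185], [[0.191, 0, -0.284], [-0.045, 0.017, 0.082], 185], [[0.191, 0, -0.284], [-0.047, 0.017, 0.085], 185]]'

```text
time: 4.5
position: [0.4901, -0.0858, 0.1498]
tool_rot: [-2.52, -1.167, -0.792]
ft_force: [0.1, 0.6, 0.4]
grip_width: 0.276
```

Run:
```python
from h import *
s,R=st()
print(s['joint_positions'].round(2))
phi=50
d=np.array([np.cos(np.radians(phi)),np.sin(np.radians(phi))])
q=PO-d*(.0172+.0158+.025)
rel([q[0],q[1],.052],phi,35,s,R)
im=ctrl.get_image('wrist');save(im,'w2.png')
```

```text
t 4.5 p [ 0.4901 -0.0858  0.1498] phi/th deg [49.7 34.9] F [0.1 0.6 0.4] w 0.276
[ 0.62  0.   -0.09  2.14 -0.72  1.02  0.22]
-> [np.float64(0.49041831863818064), np.float64(-0.08353057770090072), 0.052] 50 35 turn [ 0.002  0.001 -0.005] shift [-0.0543 -0.0011  0.0813]
```

View pics/w2.png

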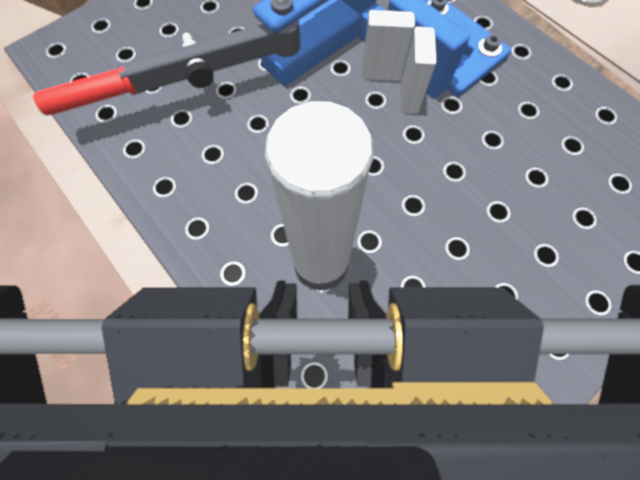

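Request:
step_arm --plan '[[[0, 0, 0], [-0.003, 0, 0.005], 185], [[0, 0, 0], [-0.012, 0, 0.018], 185], [[0, 0, 0], [-0.022, 0, 0.033], 185], [[0, 0, 0], [-0.032, 0, 0.048], 185], [[0, 0, 0], [-0.041, -0.001, 0.061], 185], [[0, 0, 0], [-0.048, -0.001, 0.072], 185], [[0, 0, 0], [-0.052, -0.001, 0.078], 185], [[0, 0, 0], [-0.054, -0.001, 0.081], 185], [[0, 0, 0], [-0.054, -0.001, 0.081], 185], [[0, 0, 0], [-0.054, -0.001, 0.081], 185]]'

```text
time: 5.8
position: [0.4922, -0.0841, 0.0545]
tool_rot: [-2.52, -1.171, -0.795]
ft_force: [-0.9, 0.3, 0.3]
grip_width: 0.278
```

Run:
```python
from h import *
s,R=st()
print(s['joint_positions'].round(2))
# planned TCPs along post path in jig frame
Rj=np.array([[np.cos(JY),-np.sin(JY)],[np.sin(JY),np.cos(JY)]])
for pj,phi in [((-.148,-.085),50),((-.130,-.066),50),((-.1,-.036),42),((-.075,-.02),35),((-.05,-.008),28),((-.025,-.002),25),((-.008,0),25),((0,0),25)]:
    d=np.array([np.cos(np.radians(phi)),np.sin(np.radians(phi))])
    q=J+Rj@np.array(pj)-d*.033
    rel([*q.round(4),.0475],phi,35,s,R)
save(ctrl.get_image('scene')[180:340,160:420],'s2.png');
im=ctrl.get_image('wrist');save(im,'w3.png')
```

```text
t 5.8 p [ 0.4922 -0.0841  0.0545] phi/th deg [49.9 35. ] F [-0.9  0.3  0.3] w 0.278
[ 0.62  0.16 -0.1   2.21 -0.83  0.84  0.41]
-> [np.float64(0.5066), np.float64(-0.0641), 0.0475] 50 35 turn [ 0.005  0.001 -0.001] shift [ 0.0161 -0.002   0.0198]
-> [np.float64(0.5241), np.float64(-0.0446), 0.0475] 50 35 turn [ 0.005  0.001 -0.001] shift [ 0.0375 -0.0012  0.0348]
-> [np.float64(0.55), np.float64(-0.0107), 0.0475] 42 35 turn [-0.076  0.001  0.113] shift [ 0.0725 -0.0033  0.0592]
-> [np.float64(0.5721), np.float64(0.0091), 0.0475] 35 35 turn [-0.146  0.     0.213] shift [0.0966 0.0008 0.0761]
-> [np.float64(0.5947), np.float64(0.0252), 0.0475] 28 35 turn [-0.216  0.     0.313] shift [0.1186 0.0077 0.0915]
-> [np.float64(0.6188), np.float64(0.0334), 0.0475] 25 35 turn [-0.246  0.     0.356] shift [0.1364 0.0208 0.104 ]
-> [np.float64(0.6357), np.float64(0.0358), 0.0475] 25 35 turn [-0.246  0.     0.356] shift [0.1469 0.0321 0.1114]
-> [np.float64(0.6437), np.float64(0.0361), 0.0475] 25 35 turn [-0.246  0.     0.356] shift [0.1513 0.038  0.1145]
```

View pics/s2.png

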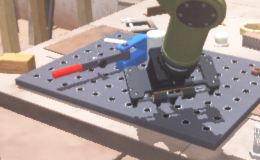

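View pics/w3.png

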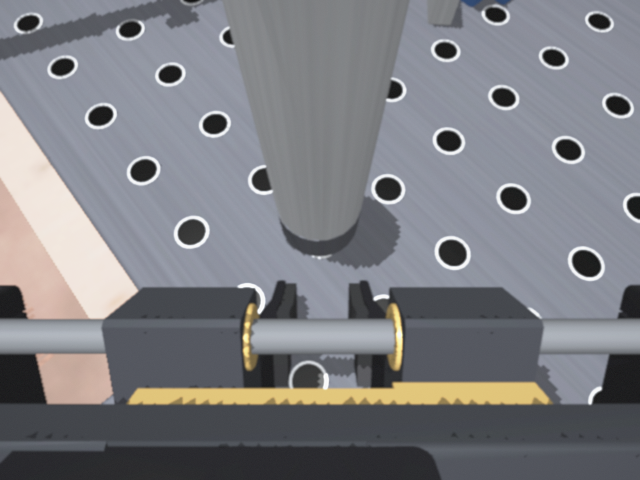

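Request:
step_arm --plan '[[[0, 0, 0], [-0.001, 0, 0.002], 185], [[0, 0, 0], [-0.002, 0, 0.004], 185], [[0, 0, 0], [-0.002, 0, 0.006], 185], [[0, 0, 0], [0.0, 0, 0.008], 185], [[0, 0, 0], [0.003, 0, 0.01], 185], [[0, 0, 0], [0.006, -0.001, 0.013], 185], [[0, 0, 0], [0.009, -0.001, 0.015], 185], [[0, 0, 0], [0.012, -0.002, 0.017], 185], [[0, 0, 0], [0.015, -0.002, 0.019], 185], [[0, 0, 0], [0.016, -0.002, 0.02], 185]]'

```text
time: 7.15
position: [0.5063, -0.0638, 0.0468]
tool_rot: [-2.52, -1.171, -0.794]
ft_force: [-1.0, -1.4, 0.1]
grip_width: 0.278
```

```bash
cat > path.py <<'E'
from h import *
s,R=st()
Rj=np.array([[np.cos(JY),-np.sin(JY)],[np.sin(JY),np.cos(JY)]])
for pj,phi in [((-.148,-.085),50),((-.130,-.066),50),((-.1,-.036),42),((-.075,-.02),35),((-.05,-.008),28),((-.025,-.002),25),((-.008,0),25),((0,0),25)]:
    d=np.array([np.cos(np.radians(phi)),np.sin(np.radians(phi))])
    q=J+Rj@np.array(pj)-d*.033
    rel([*q.round(4),.0475],phi,35,s,R)
E
python3 path.py
python3 - <<'E'
from h import *
im=ctrl.get_image('wrist');save(im,'w4.png')
save(ctrl.get_image('top')[150:350,200:420],'t4.png')
E
```

```text
t 7.15 p [ 0.5063 -0.0638  0.0468] phi/th deg [49.9 34.9] F [-1.  -1.4  0.1] w 0.278
-> [np.float64(0.5066), np.float64(-0.0641), 0.0475] 50 35 turn [ 0.004  0.001 -0.002] shift [ 0.0004  0.0004 -0.0006]
-> [np.float64(0.5241), np.float64(-0.0446), 0.0475] 50 35 turn [ 0.004  0.001 -0.002] shift [0.0219 0.0012 0.0144]
-> [np.float64(0.55), np.float64(-0.0107), 0.0475] 42 35 turn [-0.076  0.001  0.113] shift [ 0.0568 -0.0009  0.0388]
-> [np.float64(0.5721), np.float64(0.0091), 0.0475] 35 35 turn [-0.146  0.001  0.213] shift [0.0809 0.0032 0.0556]
-> [np.float64(0.5947), np.float64(0.0252), 0.0475] 28 35 turn [-0.216  0.001  0.313] shift [0.103 0.01  0.071]
-> [np.float64(0.6188), np.float64(0.0334), 0.0475] 25 35 turn [-0.246  0.001  0.356] shift [0.1208 0.0232 0.0836]
-> [np.float64(0.6357), np.float64(0.0358), 0.0475] 25 35 turn [-0.246  0.001  0.356] shift [0.1313 0.0345 0.0909]
-> [np.float64(0.6437), np.float64(0.0361), 0.0475] 25 35 turn [-0.246  0.001  0.356] shift [0.1357 0.0404 0.094 ]
```

View pics/w4.png

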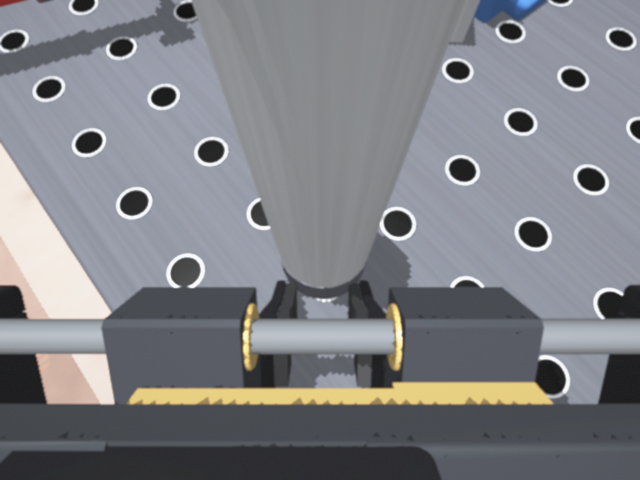

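Request:
step_arm --plan '[[[0, 0, 0], [0.002, 0, 0.001], 185], [[0, 0, 0], [0.004, 0, 0.003], 185], [[0, 0, 0], [0.007, 0, 0.0045], 185], [[0, 0, 0], [0.01, 0, 0.0065], 185], [[0, 0, 0], [0.013, 0.001, 0.0085], 185], [[0, 0, 0], [0.016, 0.001, 0.0105], 185], [[0, 0, 0], [0.019, 0.001, 0.0125], 185], [[0, 0, 0], [0.021, 0.001, 0.014], 185], [[0, 0, 0], [0.022, 0.001, 0.0145], 185], [[0, 0, 0], [0.022, 0.001, 0.0145], 185]]'

```text
time: 8.5
position: [0.524, -0.0442, 0.0476]
tool_rot: [-2.52, -1.17, -0.794]
ft_force: [-1.3, -1.0, -1.3]
grip_width: 0.276
```

```bash
python3 path.py
python3 - <<'E'
from h import *
im=ctrl.get_image('wrist');save(im,'w5.png')
save(cv2.resize(ctrl.get_image('scene')[180:340,160:420],None,fx=3,fy=3),'s5.png')
E
```

```text
t 8.5 p [ 0.524  -0.0442  0.0476] phi/th deg [49.9 35. ] F [-1.3 -1.  -1.3] w 0.276
-> [np.float64(0.5066), np.float64(-0.0641), 0.0475] 50 35 turn [ 0.003  0.001 -0.002] shift [-0.0217 -0.0004 -0.0151]
-> [np.float64(0.5241), np.float64(-0.0446), 0.0475] 50 35 turn [ 0.003  0.001 -0.002] shift [-0.0003  0.0003 -0.0001]
-> [np.float64(0.55), np.float64(-0.0107), 0.0475] 42 35 turn [-0.077  0.001  0.113] shift [ 0.0347 -0.0018  0.0243]
-> [np.float64(0.5721), np.float64(0.0091), 0.0475] 35 35 turn [-0.147  0.001  0.213] shift [0.0587 0.0023 0.0412]
-> [np.float64(0.5947), np.float64(0.0252), 0.0475] 28 35 turn [-0.217  0.001  0.313] shift [0.0808 0.0092 0.0566]
-> [np.float64(0.6188), np.float64(0.0334), 0.0475] 25 35 turn [-0.247  0.     0.356] shift [0.0986 0.0223 0.0691]
-> [np.float64(0.6357), np.float64(0.0358), 0.0475] 25 35 turn [-0.247  0.     0.356] shift [0.1091 0.0337 0.0764]
-> [np.float64(0.6437), np.float64(0.0361), 0.0475] 25 35 turn [-0.247  0.     0.356] shift [0.1135 0.0396 0.0795]
```

View pics/w5.png

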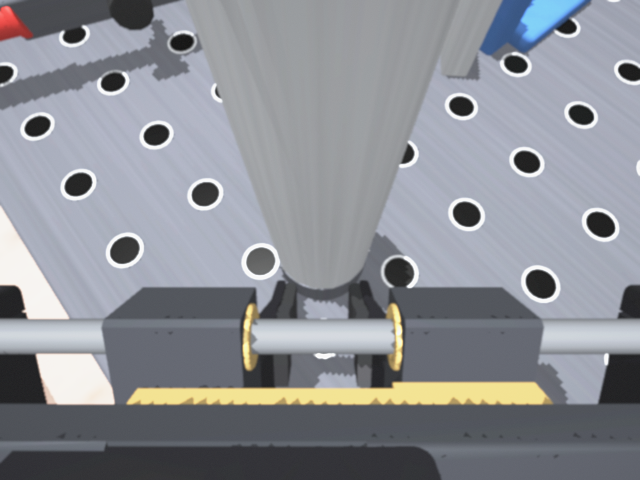

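View pics/s5.png

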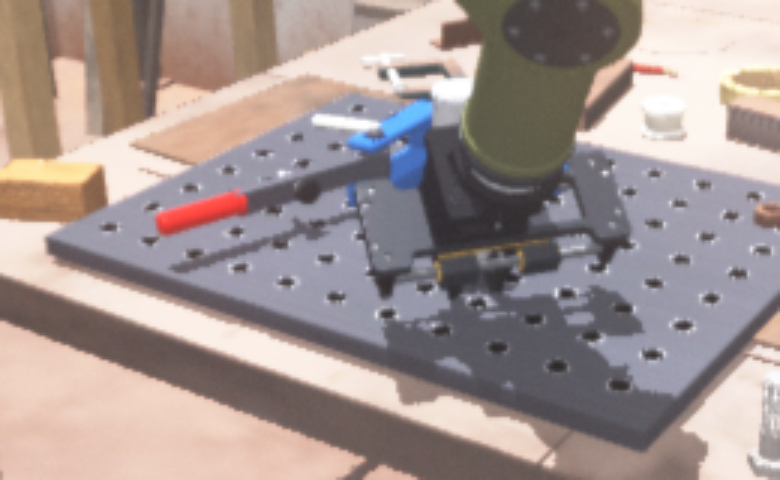

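Request:
step_arm --plan '[[[-0.004, 0, 0.006], [0.002, 0, 0.0015], 185], [[-0.01, 0, 0.015], [0.005, 0, 0.0035], 185], [[-0.02, 0, 0.03], [0.009, 0, 0.0063], 185], [[-0.03, 0, 0.045], [0.014, -0.001, 0.0098], 185], [[-0.04, 0, 0.06], [0.019, -0.001, 0.0133], 185], [[-0.05, 0, 0.074], [0.024, -0.001, 0.0168], 185], [[-0.06, 0, 0.088], [0.029, -0.002, 0.0203], 185], [[-0.07, 0, 0.103], [0.033, -0.002, 0.0231], 185], [[-0.077, 0, 0.113], [0.0347, -0.002, 0.0243], 185], [[-0.077, 0, 0.113], [0.0347, -0.002, 0.0243], 185]]'

```text
time: 9.85
position: [0.5499, -0.0102, 0.0476]
tool_rot: [-2.621, -1.006, -0.826]
ft_force: [-0.1, -0.1, -1.8]
grip_width: 0.273
```

```bash
python3 path.py|grep -v '50 35'
python3 - <<'E'
from h import *
im=ctrl.get_image('wrist');save(im,'w6.png')
E
```

```text
t 9.85 p [ 0.5499 -0.0102  0.0476] phi/th deg [42. 35.] F [-0.1 -0.1 -1.8] w 0.273
-> [np.float64(0.55), np.float64(-0.0107), 0.0475] 42 35 turn [ 0.     0.001 -0.   ] shift [-0.0003  0.0005 -0.    ]
-> [np.float64(0.5721), np.float64(0.0091), 0.0475] 35 35 turn [-0.07   0.001  0.1  ] shift [0.024  0.0005 0.017 ]
-> [np.float64(0.5947), np.float64(0.0252), 0.0475] 28 35 turn [-0.14   0.001  0.2  ] shift [0.0466 0.0037 0.0328]
-> [np.float64(0.6188), np.float64(0.0334), 0.0475] 25 35 turn [-0.17   0.001  0.243] shift [0.0658 0.0137 0.0462]
-> [np.float64(0.6357), np.float64(0.0358), 0.0475] 25 35 turn [-0.17   0.001  0.243] shift [0.0774 0.0232 0.0543]
-> [np.float64(0.6437), np.float64(0.0361), 0.0475] 25 35 turn [-0.17   0.001  0.243] shift [0.0825 0.0284 0.0578]
```

View pics/w6.png

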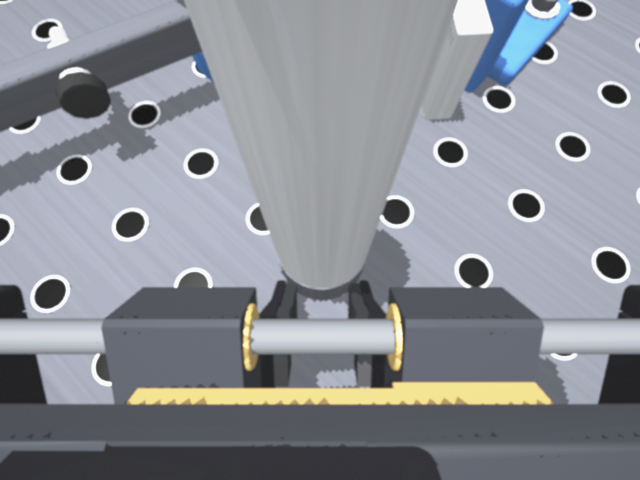

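Request:
step_arm --plan '[[[-0.008, 0, 0.01], [0.003, 0, 0.002], 185], [[-0.02, 0, 0.03], [0.007, 0, 0.005], 185], [[-0.038, 0, 0.055], [0.0125, 0.0005, 0.009], 185], [[-0.056, 0, 0.08], [0.0185, 0.0005, 0.0132], 185], [[-0.073, 0, 0.105], [0.0245, 0.0007, 0.0173], 185], [[-0.09, 0, 0.13], [0.0305, 0.0013, 0.0215], 185], [[-0.108, 0, 0.155], [0.0365, 0.002, 0.0257], 185], [[-0.124, 0, 0.178], [0.042, 0.003, 0.0295], 185], [[-0.136, 0, 0.195], [0.0455, 0.0035, 0.032], 185], [[-0.14, 0, 0.2], [0.0466, 0.0037, 0.0328], 185]]'

```text
time: 11.15
position: [0.5946, 0.0254, 0.0473]
tool_rot: [-2.78, -0.693, -0.876]
ft_force: [-4.7, -1.7, 1.5]
grip_width: 0.272
```

```bash
python3 path.py|tail -4; python3 path.py|head -1
python3 - <<'E'
from h import *
im=ctrl.get_image('wrist');save(im,'w7.png')
save(cv2.resize(ctrl.get_image('top')[155:320,200:420],None,fx=3.6,fy=3.6,interpolation=cv2.INTER_CUBIC),'t7.png')
E
```

```text
-> [np.float64(0.5947), np.float64(0.0252), 0.0475] 28 35 turn [ 0.     0.001 -0.   ] shift [ 0.0001  0.0002 -0.0002]
-> [np.float64(0.6188), np.float64(0.0334), 0.0475] 25 35 turn [-0.03   0.001  0.043] shift [0.0207 0.0043 0.0142]
-> [np.float64(0.6357), np.float64(0.0358), 0.0475] 25 35 turn [-0.03   0.001  0.043] shift [0.0338 0.0101 0.0234]
-> [np.float64(0.6437), np.float64(0.0361), 0.0475] 25 35 turn [-0.03   0.001  0.043] shift [0.0397 0.0136 0.0275]
t 11.15 p [0.5946 0.0254 0.0473] phi/th deg [28. 35.] F [-4.7 -1.7  1.5] w 0.272
```

View pics/w7.png

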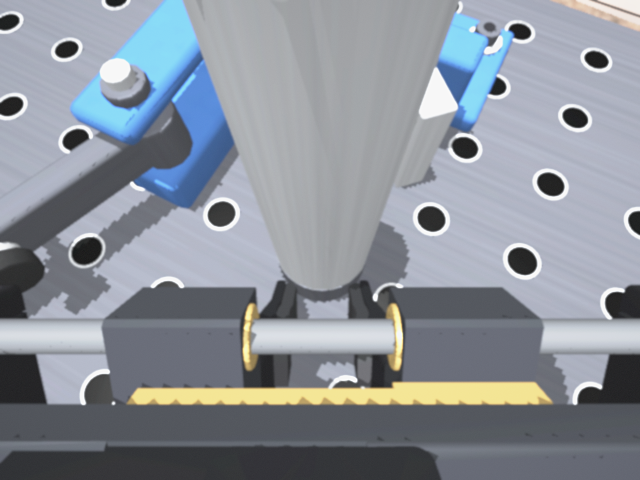

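View pics/t7.png

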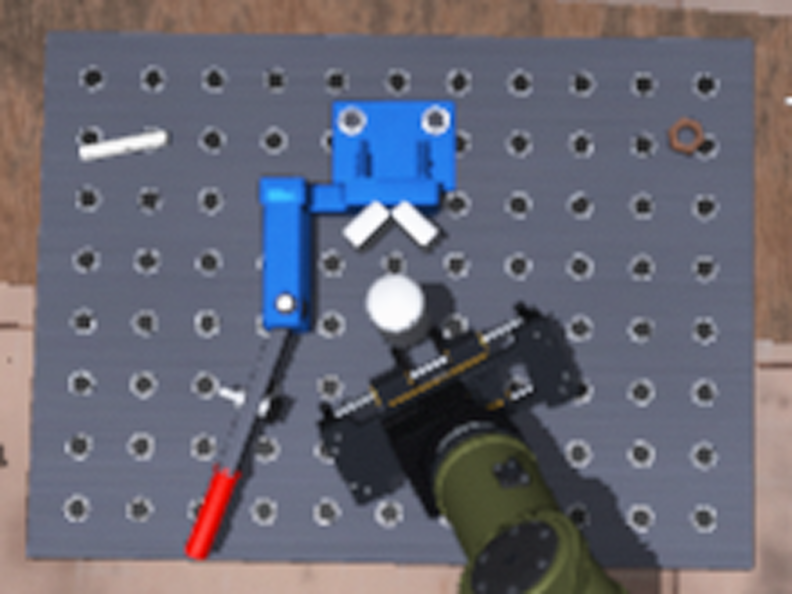

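Run:
```python
from h import *
uv=[200+(395+.5)/3.6-.5,155+(304+.5)/3.6-.5]
p=back('top',[uv],z0+.165)[0][:2]
Rj=np.array([[np.cos(JY),-np.sin(JY)],[np.sin(JY),np.cos(JY)]])
print(p,Rj.T@(p-J))
```

```text
[0.62105807 0.0405274 ] [-0.05277043 -0.00810346]
```

Request:
step_arm --plan '[[[-0.005, 0, 0.007], [0.003, 0.0006, 0.002], 185], [[-0.012, 0, 0.018], [0.007, 0.0014, 0.0048], 185], [[-0.02, 0, 0.028], [0.0115, 0.0024, 0.0079], 185], [[-0.027, 0, 0.038], [0.016, 0.0033, 0.011], 185], [[-0.03, 0, 0.043], [0.0207, 0.0043, 0.0142], 185], [[-0.03, 0, 0.043], [0.0245, 0.006, 0.0168], 185], [[-0.03, 0, 0.043], [0.028, 0.0075, 0.0193], 185], [[-0.03, 0, 0.043], [0.031, 0.0088, 0.0214], 185], [[-0.03, 0, 0.043], [0.033, 0.0097, 0.0228], 185], [[-0.03, 0, 0.043], [0.0338, 0.0101, 0.0234], 185]]'

```text
time: 12.5
position: [0.6358, 0.035, 0.0475]
tool_rot: [-2.811, -0.622, -0.885]
ft_force: [-2.1, -0.5, -0.6]
grip_width: 0.272
```

```bash
python3 path.py|sed -n '1p;8,9p'
python3 - <<'E'
from h import *
im=ctrl.get_image('wrist');save(im,'w8.png')
save(cv2.resize(ctrl.get_image('top')[178:253,262:337],None,fx=8,fy=8,interpolation=cv2.INTER_CUBIC),'t8.png')
E
```

```text
t 12.5 p [0.6358 0.035  0.0475] phi/th deg [25. 35.] F [-2.1 -0.5 -0.6] w 0.272
-> [np.float64(0.6357), np.float64(0.0358), 0.0475] 25 35 turn [ 0.001  0.001 -0.   ] shift [ 0.0002 -0.0008  0.0001]
-> [np.float64(0.6437), np.float64(0.0361), 0.0475] 25 35 turn [ 0.001  0.001 -0.   ] shift [0.0063 0.0023 0.0043]
```

View pics/w8.png

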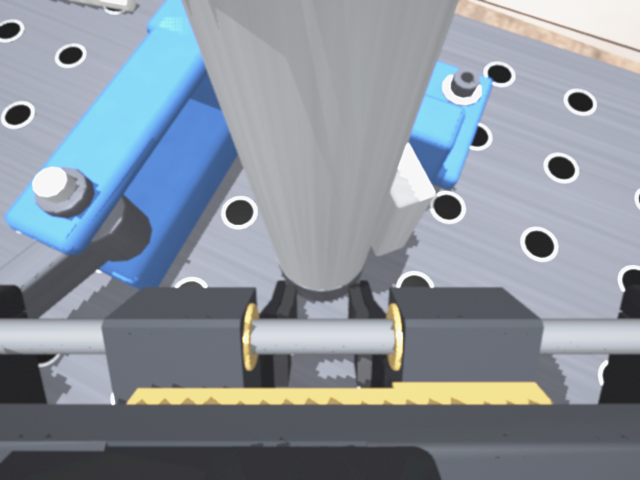

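View pics/t8.png

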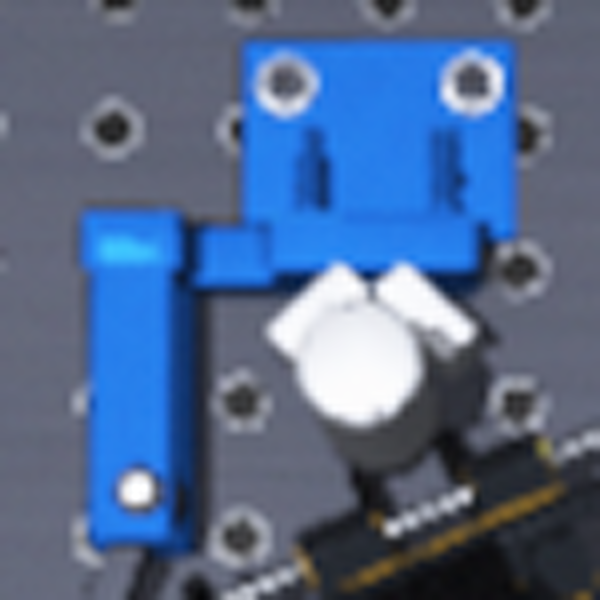

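Request:
step_arm --plan '[[[0, 0, 0], [0.0005, 0.0002, 0.0003], 185], [[0, 0, 0], [0.001, 0.0003, 0.0007], 185], [[0, 0, 0], [0.0016, 0.0005, 0.0011], 185], [[0, 0, 0], [0.0022, 0.0008, 0.0015], 185], [[0, 0, 0], [0.0028, 0.001, 0.0019], 185], [[0, 0, 0], [0.0034, 0.0012, 0.0023], 185], [[0, 0, 0], [0.004, 0.0014, 0.0027], 185], [[0, 0, 0], [0.0045, 0.0016, 0.003], 185], [[0, 0, 0], [0.0048, 0.0017, 0.0032], 185], [[0, 0, 0], [0.0048, 0.0017, 0.0032], 185]]'

```text
time: 13.85
position: [0.6417, 0.0359, 0.0476]
tool_rot: [-2.811, -0.622, -0.885]
ft_force: [-1.9, -0.8, -0.6]
grip_width: 0.274
```

```bash
python3 path.py|sed -n '1p;8,9p'
python3 - <<'E'
from h import *
im=ctrl.get_image('wrist');save(im,'w9.png')
save(cv2.resize(ctrl.get_image('top')[178:253,262:337],None,fx=8,fy=8,interpolation=cv2.INTER_CUBIC),'t9.png')
Rj=np.array([[np.cos(JY),-np.sin(JY)],[np.sin(JY),np.cos(JY)]])
for a in [(360,362)]:
    p=back('top',[[262+(a[0]+.5)/8-.5,178+(a[1]+.5)/8-.5]],z0+.165)[0][:2];print(Rj.T@(p-J))
q=np.r_[J,z0+.165];u=proj('top',[q])[0];print('expected seated crop',(u-[262,178]+.5)*8)
E
```

```text
t 13.85 p [0.6417 0.0359 0.0476] phi/th deg [25. 35.] F [-1.9 -0.8 -0.6] w 0.274
-> [np.float64(0.6357), np.float64(0.0358), 0.0475] 25 35 turn [ 0.001  0.001 -0.   ] shift [-0.0045 -0.0025 -0.003 ]
-> [np.float64(0.6437), np.float64(0.0361), 0.0475] 25 35 turn [ 0.001  0.001 -0.   ] shift [0.0015 0.0006 0.0012]
[-0.01008138 -0.0011283 ]
expected seated crop [356.82318361 331.85757275]
```

View pics/t9.png

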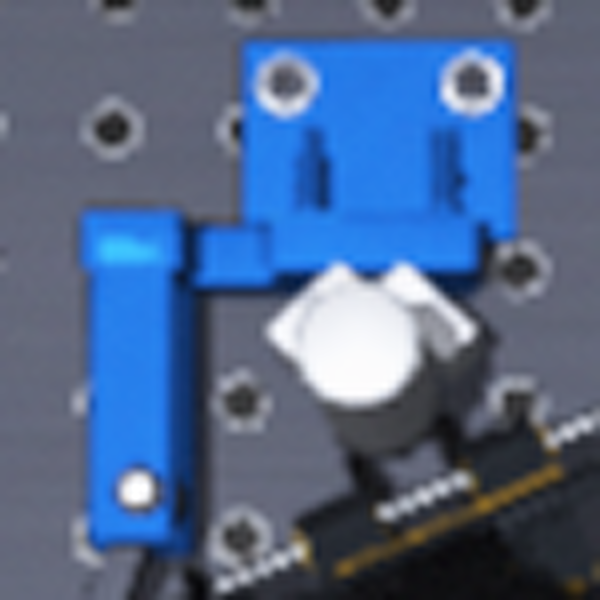

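Request:
step_arm --plan '[[[0, 0, 0], [0.0004, 0.0001, 0.0003], 185], [[0, 0, 0], [0.0008, 0.0003, 0.0005], 185], [[0, 0, 0], [0.0011, 0.0004, 0.0008], 185], [[0, 0, 0], [0.0015, 0.0006, 0.001], 185], [[0, 0, 0], [0.0019, 0.0007, 0.0013], 185], [[0, 0, 0], [0.0023, 0.0009, 0.0016], 185], [[0, 0, 0], [0.0026, 0.001, 0.0018], 185], [[0, 0, 0], [0.0028, 0.0011, 0.002], 185], [[0, 0, 0], [0.0028, 0.0011, 0.002], 185], [[0, 0, 0], [0.0028, 0.0011, 0.002], 185]]'

```text
time: 15.2
position: [0.645, 0.0364, 0.0475]
tool_rot: [-2.811, -0.623, -0.885]
ft_force: [-4.7, -0.5, -0.0]
grip_width: 0.276
```

```bash
python3 path.py|sed -n '1p;8,9p'
python3 - <<'E'
from h import *
im=ctrl.get_image('wrist');save(im,'w10.png')
save(cv2.resize(ctrl.get_image('top')[178:253,262:337],None,fx=8,fy=8,interpolation=cv2.INTER_CUBIC),'t10.png')
E
```

```text
t 15.2 p [0.645  0.0364 0.0475] phi/th deg [25.  34.9] F [-4.7 -0.5 -0. ] w 0.276
-> [np.float64(0.6357), np.float64(0.0358), 0.0475] 25 35 turn [ 0.001  0.001 -0.   ] shift [-0.0071 -0.0034 -0.005 ]
-> [np.float64(0.6437), np.float64(0.0361), 0.0475] 25 35 turn [ 0.001  0.001 -0.   ] shift [-0.0011 -0.0003 -0.0008]
```

View pics/t10.png

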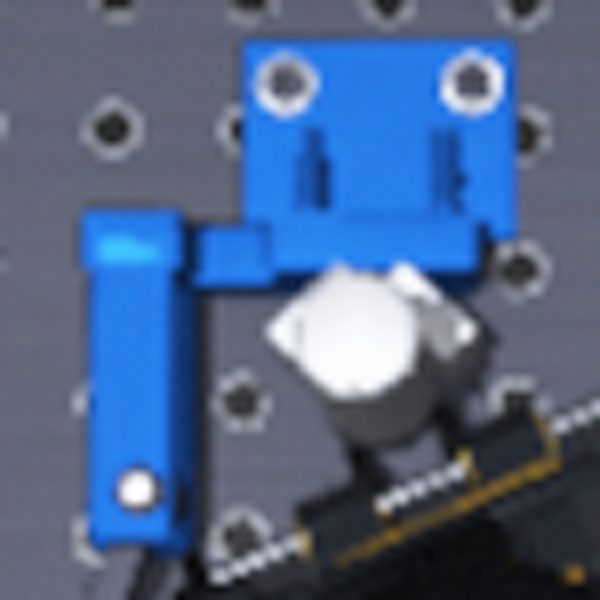

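Request:
step_arm --plan '[[[0, 0, 0], [0.0002, 0.0001, 0.0002], 185], [[0, 0, 0], [0.0004, 0.0002, 0.0003], 185], [[0, 0, 0], [0.0006, 0.0003, 0.0005], 185], [[0, 0, 0], [0.0008, 0.0003, 0.0006], 185], [[0, 0, 0], [0.001, 0.0004, 0.0008], 185], [[0, 0, 0], [0.0012, 0.0005, 0.0009], 185], [[0, 0, 0], [0.0012, 0.0005, 0.0009], 185], [[0, 0, 0], [0.0012, 0.0005, 0.0009], 185], [[0, 0, 0], [0.0012, 0.0005, 0.0009], 185], [[0, 0, 0], [0.0012, 0.0005, 0.0009], 185]]'

```text
time: 16.55
position: [0.6456, 0.0366, 0.047]
tool_rot: [-2.811, -0.623, -0.882]
ft_force: [-11.3, -2.7, 4.6]
grip_width: 0.276
```

```bash
python3 path.py|sed -n '1p;8,9p'
python3 - <<'E'
from h import *
im=ctrl.get_image('wrist');save(im,'w11.png');st()
save(cv2.resize(ctrl.get_image('top')[178:253,262:337],None,fx=8,fy=8,interpolation=cv2.INTER_CUBIC),'t11.png');st()
E
```

```text
t 16.55 p [0.6456 0.0366 0.047 ] phi/th deg [25.  34.9] F [-11.3  -2.7   4.6] w 0.276
-> [np.float64(0.6357), np.float64(0.0358), 0.0475] 25 35 turn [-0.001  0.002 -0.   ] shift [-0.0074 -0.0034 -0.0057]
-> [np.float64(0.6437), np.float64(0.0361), 0.0475] 25 35 turn [-0.001  0.002 -0.   ] shift [-0.0013 -0.0003 -0.0015]
t 16.6 p [0.6457 0.0366 0.0471] phi/th deg [25.  34.9] F [-11.1  -2.1   3.9] w 0.274
t 16.65 p [0.6456 0.0366 0.047 ] phi/th deg [25.  34.9] F [-10.1  -1.3   4.2] w 0.272
```

View pics/t11.png

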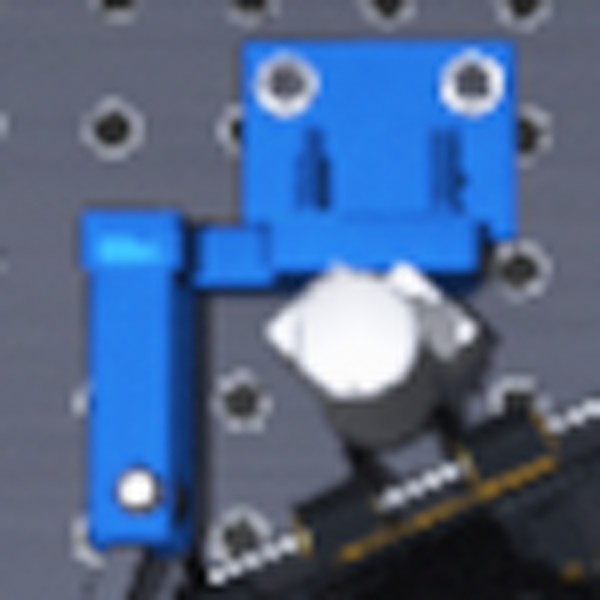

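View pics/w11.png

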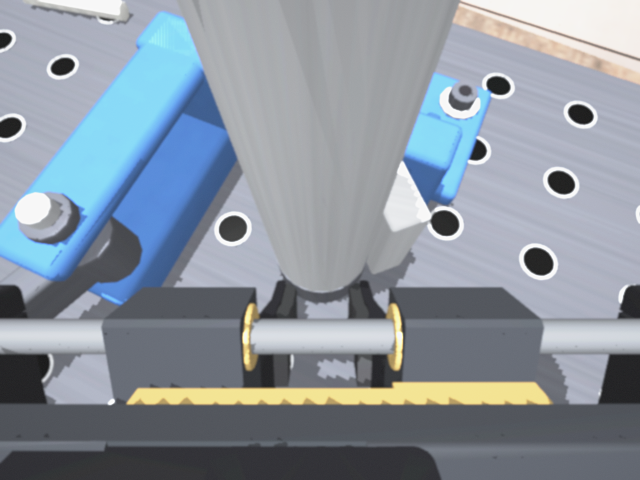

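Request:
step_arm --plan '[[[0, 0, 0], [-0.004, 0, -0.003], 185], [[0, 0, 0], [-0.012, 0, -0.0085], 185], [[0, 0, 0], [-0.022, 0, -0.0155], 185], [[0, 0, 0], [-0.033, 0, -0.023], 185], [[0, 0, 0], [-0.043, 0, -0.03], 185], [[0, 0, 0], [-0.049, 0, -0.0345], 185], [[0, 0, 0], [-0.045, 0, -0.042], 185], [[0, 0, 0], [-0.032, 0, -0.06], 185], [[0, 0, 0], [-0.012, 0, -0.088], 185], [[0, 0, 0], [0.005, 0, -0.112], 185]]'

```text
time: 17.9
position: [0.5929, 0.0113, 0.1443]
tool_rot: [-2.811, -0.623, -0.887]
ft_force: [0.0, 0.0, -0.6]
grip_width: 0.274
```

```bash
cat > arm.py <<'E'
from h import *
Rj=np.array([[np.cos(JY),-np.sin(JY)],[np.sin(JY),np.cos(JY)]])
YAW=np.degrees(JY)+90
def tcp(a,l=.175,gap=0.):
    n=np.array([np.cos(a),-np.sin(a)])           # push direction, jig
    # block corner touching: shift so the contact corner is at l along arm
    c=np.array([np.sign(n[0])*.015 if abs(n[0])>1e-3 else 0,np.sign(n[1])*.0095 if abs(n[1])>1e-3 else 0])
    h=np.array([-.042,.08])+l*np.array([-np.sin(a),-np.cos(a)])
    return J+Rj@(h-n*(.0095+gap)-c)
E
python3 - <<'E'
from arm import *
s,R=st();print(s['joint_positions'].round(2))
q=tcp(1.935,gap=.03);print(q,tcp(1.935),tcp(0.))
rel([*q,.30],YAW,0,s,R)
save(cv2.resize(ctrl.get_image('top')[155:320,200:420],None,fx=3.6,fy=3.6,interpolation=cv2.INTER_CUBIC),'t12.png')
save(cv2.resize(ctrl.get_image('scene')[180:340,160:420],None,fx=3,fy=3),'s12.png')
E
```

```text
t 17.9 p [0.5929 0.0113 0.1443] phi/th deg [25. 35.] F [ 0.   0.  -0.6] w 0.274
[ 0.29 -0.03 -0.17  2.18 -0.63  0.54 -0.54]
[0.49230158 0.23409403] [0.48234779 0.20579346] [ 0.6095922 -0.0466967]
-> [np.float64(0.4923015792093568), np.float64(0.23409402695351306), 0.3] 91.48969026734014 0 turn [ 0.355 -0.539 -1.122] shift [ 0.0919 -0.2442 -0.1262]
```

View pics/t12.png

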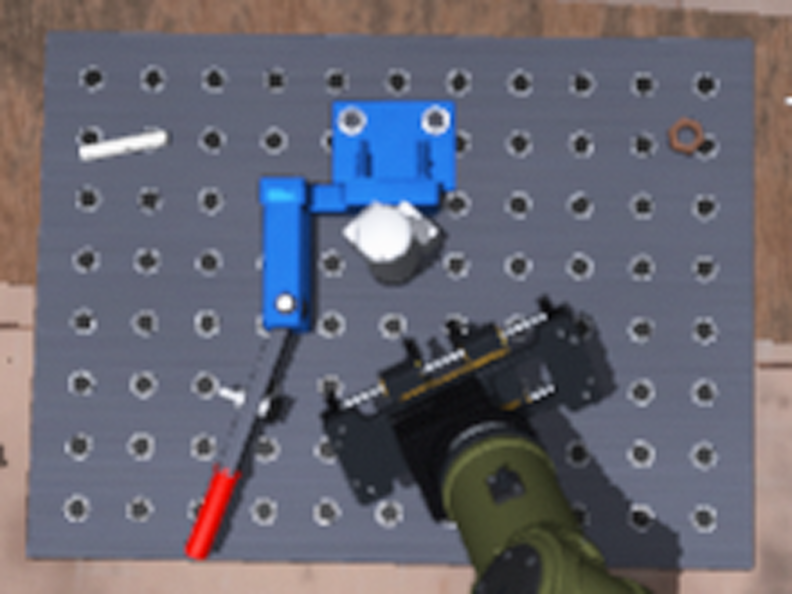

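View pics/s12.png

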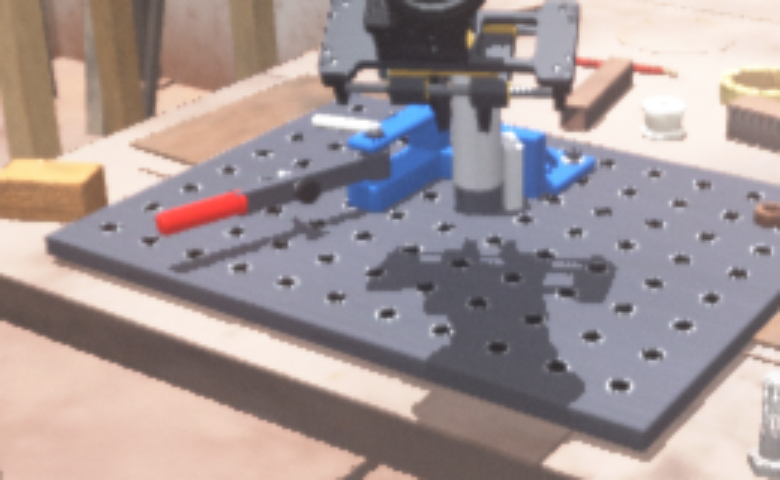

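Request:
step_arm --plan '[[[0.01, -0.02, -0.04], [0.01, -0.005, -0.015], 255], [[0.05, -0.07, -0.15], [0.023, -0.025, -0.04], 255], [[0.09, -0.14, -0.29], [0.035, -0.055, -0.06], 255], [[0.14, -0.21, -0.43], [0.047, -0.09, -0.078], 255], [[0.18, -0.28, -0.58], [0.058, -0.125, -0.093], 255], [[0.23, -0.35, -0.73], [0.069, -0.16, -0.105], 255], [[0.28, -0.42, -0.88], [0.079, -0.195, -0.115], 255], [[0.32, -0.49, -1.02], [0.087, -0.225, -0.122], 255], [[0.355, -0.539, -1.122], [0.092, -0.244, -0.126], 255], [[0.355, -0.539, -1.122], [0.092, -0.244, -0.126], 255]]'

```text
time: 19.25
position: [0.4916, 0.2369, 0.2977]
tool_rot: [-2.186, -2.252, -0.001]
ft_force: [0.5, 0.1, -0.5]
grip_width: 0.003
```

Run:
```python
from arm import *
s,R=st();print(s['joint_positions'].round(2))
q=tcp(1.935,gap=.03)
rel([*q,.0604],YAW,0,s,R)
save(ctrl.get_image('wrist'),'w13.png')
save(cv2.resize(ctrl.get_image('top')[155:320,200:420],None,fx=3.6,fy=3.6,interpolation=cv2.INTER_CUBIC),'t13.png')
```

```text
t 19.25 p [0.4916 0.2369 0.2977] phi/th deg [91.7  0.1] F [ 0.5  0.1 -0.5] w 0.003
[-0.02  0.1  -0.51  1.6   0.05  1.45 -0.51]
-> [np.float64(0.4923015792093568), np.float64(0.23409402695351306), 0.0604] 91.48969026734014 0 turn [-0.002 -0.002  0.004] shift [-0.0033  0.001   0.2373]
```

View pics/w13.png

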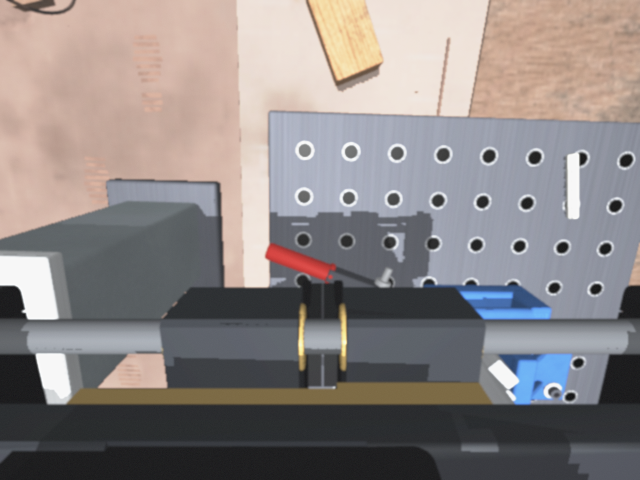

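View pics/t13.png

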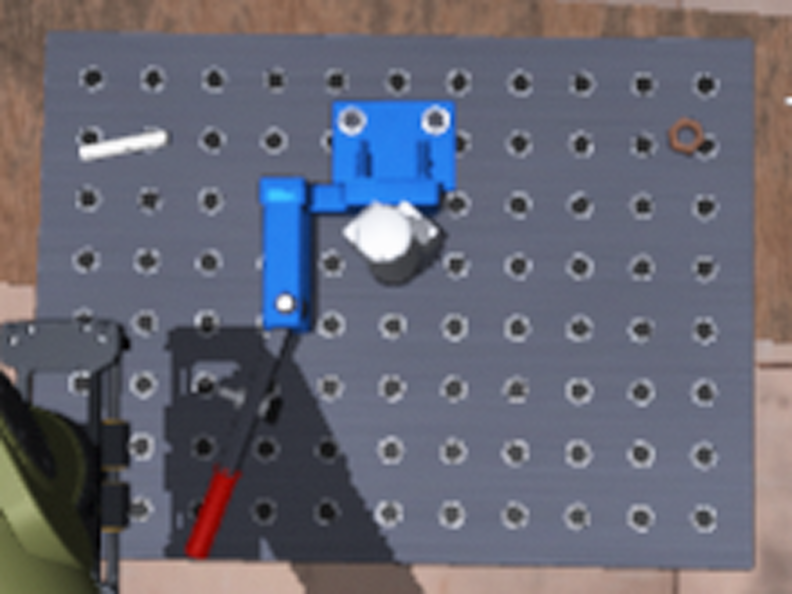

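Request:
step_arm --plan '[[[0, 0, 0], [-0.001, 0, 0.01], 255], [[0, 0, 0], [-0.002, 0.001, 0.04], 255], [[0, 0, 0], [-0.003, 0.001, 0.08], 255], [[0, 0, 0], [-0.003, 0.001, 0.12], 255], [[0, 0, 0], [-0.003, 0.001, 0.16], 255], [[0, 0, 0], [-0.003, 0.001, 0.195], 255], [[0, 0, 0], [-0.003, 0.001, 0.22], 255], [[0, 0, 0], [-0.003, 0.001, 0.232], 255], [[0, 0, 0], [-0.003, 0.001, 0.237], 255], [[0, 0, 0], [-0.003, 0.001, 0.237], 255]]'

```text
time: 20.6
position: [0.4935, 0.2308, 0.0615]
tool_rot: [-2.193, -2.248, -0.001]
ft_force: [-0.0, -0.2, 0.6]
grip_width: 0.005
```

```bash
cat > plan.py <<'E'
from arm import *
import sys
s,R=st()
for a in [float(x) for x in sys.argv[1:]]:
    q=tcp(a); print('a',a,end=' '); rel([*q.round(4),.0604],YAW,0,s,R)
E
python3 plan.py 1.935 1.85 1.7 1.6 1.5 1.4 1.3 1.2 1.1 1.0;python3 - <<'E'
from h import *
save(ctrl.get_image('wrist'),'w14.png')
save(cv2.resize(ctrl.get_image('scene')[180:340,160:420],None,fx=3,fy=3),'s14.png')
E
```

```text
t 20.6 p [0.4935 0.2308 0.0615] phi/th deg [91.4  0. ] F [-0.  -0.2  0.6] w 0.005
a 1.935 -> [np.float64(0.4823), np.float64(0.2058), 0.0604] 91.48969026734014 0 turn [-0.    -0.001 -0.001] shift [-0.0247 -0.0118  0.0011]
a 1.85 -> [np.float64(0.4772), np.float64(0.1918), 0.0604] 91.48969026734014 0 turn [-0.    -0.001 -0.001] shift [-0.0386 -0.0173  0.0011]
a 1.7 -> [np.float64(0.4712), np.float64(0.1662), 0.0604] 91.48969026734014 0 turn [-0.    -0.001 -0.001] shift [-0.064  -0.0239  0.0011]
a 1.6 -> [np.float64(0.4693), np.float64(0.1488), 0.0604] 91.48969026734014 0 turn [-0.    -0.001 -0.001] shift [-0.0814 -0.0262  0.0011]
a 1.5 -> [np.float64(0.4392), np.float64(0.1305), 0.0604] 91.48969026734014 0 turn [-0.    -0.001 -0.001] shift [-0.0989 -0.0568  0.001 ]
a 1.4 -> [np.float64(0.4408), np.float64(0.1131), 0.0604] 91.48969026734014 0 turn [-0.    -0.001 -0.001] shift [-0.1164 -0.0556  0.001 ]
a 1.3 -> [np.float64(0.4442), np.float64(0.0959), 0.0604] 91.48969026734014 0 turn [-0.    -0.001 -0.001] shift [-0.1336 -0.0526  0.001 ]
a 1.2 -> [np.float64(0.4492), np.float64(0.0791), 0.0604] 91.48969026734014 0 turn [-0.    -0.001 -0.001] shift [-0.1506 -0.048   0.001 ]
a 1.1 -> [np.float64(0.4559), np.float64(0.0629), 0.0604] 91.48969026734014 0 turn [-0.    -0.001 -0.001] shift [-0.1669 -0.0417  0.001 ]
a 1.0 -> [np.float64(0.4642), np.float64(0.0475), 0.0604] 91.48969026734014 0 turn [-0.    -0.001 -0.001] shift [-0.1825 -0.0338  0.001 ]
```

View pics/w14.png

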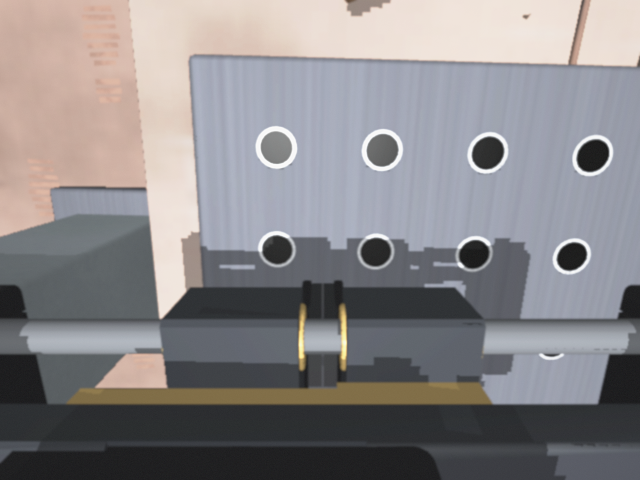

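View pics/s14.png

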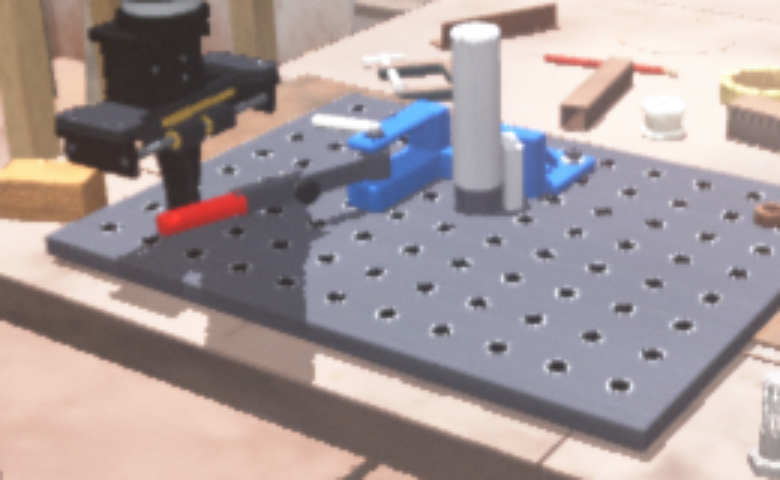

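```bash
cat >> arm.py <<'E'
def tcp(a,l=.16,gap=0.):
    n=np.array([np.cos(a),-np.sin(a)])
    h=np.array([-.042,.08])+l*np.array([-np.sin(a),-np.cos(a)])
    return J+Rj@(h-n*(.0095+gap+.015*abs(n[0])+.0095*abs(n[1])))
E
python3 plan.py 1.935 1.85 1.75 1.65 1.55 1.45 1.35
```

```text
t 20.7 p [0.4938 0.2312 0.062 ] phi/th deg [91.4  0.1] F [-0.2  0.9  0.4] w 0.002
a 1.935 -> [np.float64(0.4865), np.float64(0.2043), 0.0604] 91.48969026734014 0 turn [ 0.001 -0.001 -0.001] shift [-0.0267 -0.008   0.0016]
a 1.85 -> [np.float64(0.4803), np.float64(0.191), 0.0604] 91.48969026734014 0 turn [ 0.001 -0.001 -0.001] shift [-0.0399 -0.0145  0.0016]
a 1.75 -> [np.float64(0.4747), np.float64(0.1746), 0.0604] 91.48969026734014 0 turn [ 0.001 -0.001 -0.001] shift [-0.0561 -0.0205  0.0016]
a 1.65 -> [np.float64(0.4708), np.float64(0.1575), 0.0604] 91.48969026734014 0 turn [ 0.001 -0.001 -0.001] shift [-0.0731 -0.0248  0.0015]
a 1.55 -> [np.float64(0.4688), np.float64(0.1407), 0.0604] 91.48969026734014 0 turn [ 0.001 -0.001 -0.001] shift [-0.0899 -0.0273  0.0015]
a 1.45 -> [np.float64(0.4682), np.float64(0.126), 0.0604] 91.48969026734014 0 turn [ 0.001 -0.001 -0.001] shift [-0.1045 -0.0282  0.0015]
a 1.35 -> [np.float64(0.469), np.float64(0.1112), 0.0604] 91.48969026734014 0 turn [ 0.001 -0.001 -0.001] shift [-0.1194 -0.0278  0.0015]
```

Request:
step_arm --plan '[[[0, 0, 0], [-0.006, -0.002, 0.001], 255], [[0, 0, 0], [-0.015, -0.005, 0.001], 255], [[0, 0, 0], [-0.0245, -0.0075, 0.001], 255], [[0, 0, 0], [-0.033, -0.0115, 0.001], 255], [[0, 0, 0], [-0.042, -0.0155, 0.001], 255], [[0, 0, 0], [-0.052, -0.019, 0.001], 255], [[0, 0, 0], [-0.063, -0.0225, 0.001], 255], [[0, 0, 0], [-0.073, -0.025, 0.001], 255], [[0, 0, 0], [-0.082, -0.0265, 0.001], 255], [[0, 0, 0], [-0.09, -0.0273, 0.001], 255]]'

```text
time: 21.95
position: [0.468, 0.1398, 0.0601]
tool_rot: [-2.192, -2.248, 0.0]
ft_force: [1.2, 2.7, -0.3]
grip_width: 0.005
```

```bash
python3 plan.py 1.55 1.45 1.35 1.25 1.15 1.05 0.95 0.85 .75;python3 - <<'E'
from h import *
save(cv2.resize(ctrl.get_image('top')[155:320,200:420],None,fx=3.6,fy=3.6,interpolation=cv2.INTER_CUBIC),'t15.png')
E
```

```text
t 21.95 p [0.468  0.1398 0.0601] phi/th deg [91.4  0. ] F [ 1.2  2.7 -0.3] w 0.005
a 1.55 -> [np.float64(0.4688), np.float64(0.1407), 0.0604] 91.48969026734014 0 turn [-0.001 -0.001 -0.001] shift [ 0.0008  0.0008 -0.0003]
a 1.45 -> [np.float64(0.4682), np.float64(0.126), 0.0604] 91.48969026734014 0 turn [-0.001 -0.001 -0.001] shift [-0.0138 -0.0002 -0.0004]
a 1.35 -> [np.float64(0.469), np.float64(0.1112), 0.0604] 91.48969026734014 0 turn [-0.001 -0.001 -0.001] shift [-0.0287  0.0003 -0.0004]
a 1.25 -> [np.float64(0.4712), np.float64(0.0964), 0.0604] 91.48969026734014 0 turn [-0.001 -0.001 -0.001] shift [-0.0435  0.0021 -0.0004]
a 1.15 -> [np.float64(0.4747), np.float64(0.0817), 0.0604] 91.48969026734014 0 turn [-0.001 -0.001 -0.001] shift [-0.0583  0.0052 -0.0004]
a 1.05 -> [np.float64(0.4798), np.float64(0.0672), 0.0604] 91.48969026734014 0 turn [-0.001 -0.001 -0.001] shift [-0.0729  0.0099 -0.0004]
a 0.95 -> [np.float64(0.4862), np.float64(0.0532), 0.0604] 91.48969026734014 0 turn [-0.001 -0.001 -0.001] shift [-0.0871  0.016  -0.0004]
a 0.85 -> [np.float64(0.4941), np.float64(0.0397), 0.0604] 91.48969026734014 0 turn [-0.001 -0.001 -0.001] shift [-0.1008  0.0235 -0.0004]
a 0.75 -> [np.float64(0.5034), np.float64(0.0269), 0.0604] 91.48969026734014 0 turn [-0.001 -0.001 -0.001] shift [-0.1138  0.0325 -0.0005]
```

View pics/t15.png

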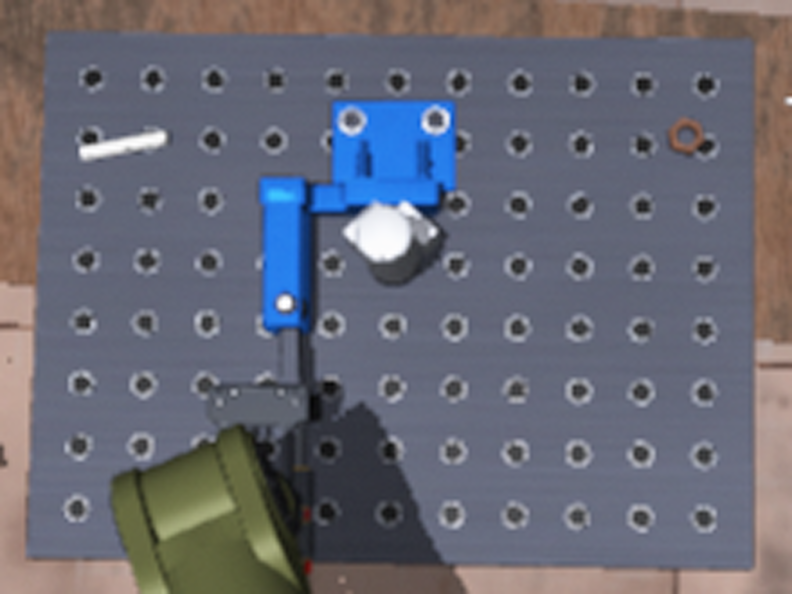

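Request:
step_arm --plan '[[[0, 0, 0], [-0.008, 0, 0], 255], [[0, 0, 0], [-0.019, 0, 0], 255], [[0, 0, 0], [-0.0315, 0.001, 0], 255], [[0, 0, 0], [-0.0435, 0.002, 0], 255], [[0, 0, 0], [-0.0555, 0.0045, 0], 255], [[0, 0, 0], [-0.068, 0.008, 0], 255], [[0, 0, 0], [-0.08, 0.013, 0], 255], [[0, 0, 0], [-0.0915, 0.0185, 0], 255], [[0, 0, 0], [-0.1015, 0.0242, 0], 255], [[0, 0, 0], [-0.108, 0.028, 0], 255]]'

```text
time: 23.25
position: [0.499, 0.0323, 0.0598]
tool_rot: [-2.193, -2.248, 0.001]
ft_force: [-0.5, 1.6, 0.5]
grip_width: 0.005
```

```bash
python3 plan.py .85 .75 .65 .55 .45 .35 .25 .2 .15 .1 .05 0;python3 - <<'E'
from h import *
save(cv2.resize(ctrl.get_image('top')[155:320,200:420],None,fx=3.6,fy=3.6,interpolation=cv2.INTER_CUBIC),'t16.png')
E
```

```text
t 23.25 p [0.499  0.0323 0.0598] phi/th deg [91.4  0. ] F [-0.5  1.6  0.5] w 0.005
a 0.85 -> [np.float64(0.4941), np.float64(0.0397), 0.0604] 91.48969026734014 0 turn [-0.001 -0.001 -0.001] shift [ 0.0075 -0.0047 -0.0006]
a 0.75 -> [np.float64(0.5034), np.float64(0.0269), 0.0604] 91.48969026734014 0 turn [-0.001 -0.001 -0.001] shift [-0.0056  0.0042 -0.0006]
a 0.65 -> [np.float64(0.514), np.float64(0.0149), 0.0604] 91.48969026734014 0 turn [-0.001 -0.001 -0.001] shift [-0.0178  0.0145 -0.0006]
a 0.55 -> [np.float64(0.5259), np.float64(0.004), 0.0604] 91.48969026734014 0 turn [-0.001 -0.001 -0.001] shift [-0.029   0.0262 -0.0006]
a 0.45 -> [np.float64(0.539), np.float64(-0.0058), 0.0604] 91.48969026734014 0 turn [-0.001 -0.001 -0.001] shift [-0.0391  0.039  -0.0007]
a 0.35 -> [np.float64(0.5531), np.float64(-0.0142), 0.0604] 91.48969026734014 0 turn [-0.001 -0.001 -0.001] shift [-0.0479  0.0529 -0.0007]
a 0.25 -> [np.float64(0.5683), np.float64(-0.0213), 0.0604] 91.48969026734014 0 turn [-0.001 -0.001 -0.001] shift [-0.0553  0.0679 -0.0007]
a 0.2 -> [np.float64(0.5761), np.float64(-0.0242), 0.0604] 91.48969026734014 0 turn [-0.001 -0.001 -0.001] shift [-0.0584  0.0757 -0.0007]
a 0.15 -> [np.float64(0.5842), np.float64(-0.0267), 0.0604] 91.48969026734014 0 turn [-0.001 -0.001 -0.001] shift [-0.0611  0.0837 -0.0007]
a 0.1 -> [np.float64(0.5924), np.float64(-0.0288), 0.0604] 91.48969026734014 0 turn [-0.001 -0.001 -0.001] shift [-0.0634  0.0918 -0.0008]
a 0.05 -> [np.float64(0.6007), np.float64(-0.0305), 0.0604] 91.48969026734014 0 turn [-0.001 -0.001 -0.001] shift [-0.0653  0.1001 -0.0008]
a 0.0 -> [np.float64(0.6092), np.float64(-0.0317), 0.0604] 91.48969026734014 0 turn [-0.001 -0.001 -0.001] shift [-0.0668  0.1086 -0.0008]
```

View pics/t16.png

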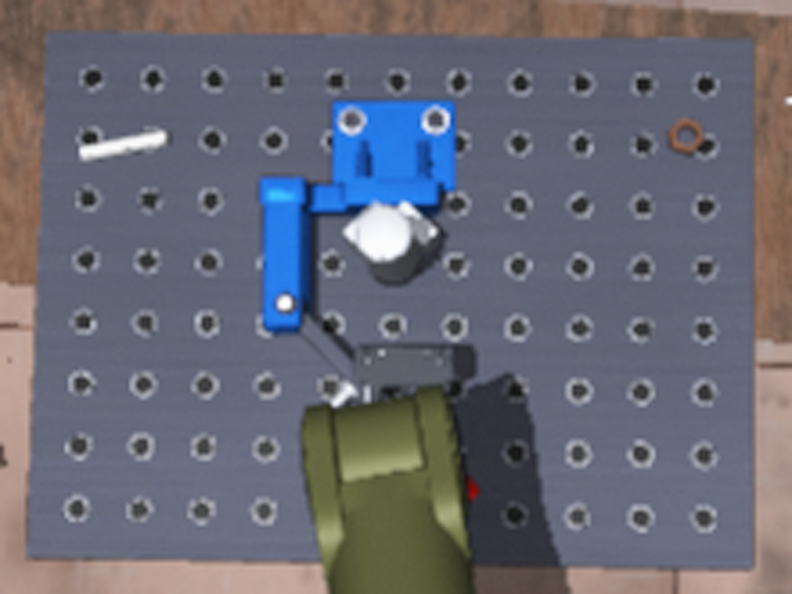

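Run:
```python
from arm import *
s,R=st()
for a,l in [(.7,.165),(.6,.168),(.5,.172),(.4,.176),(.3,.18),(.25,.18),(.2,.18),(.15,.18),(.1,.18),(.05,.18),(0,.18)]:
    q=tcp(a,l);print(a,end=' ');rel([*q.round(4),.0604],YAW,0,s,R)
```

```text
t 23.3 p [0.4994 0.0315 0.0598] phi/th deg [91.4  0. ] F [ 0.2  1.7 -0.6] w 0.008
0.7 -> [np.float64(0.5054), np.float64(0.0169), 0.0604] 91.48969026734014 0 turn [-0.001 -0.    -0.002] shift [-0.0147  0.0056 -0.0006]
0.6 -> [np.float64(0.5154), np.float64(0.0026), 0.0604] 91.48969026734014 0 turn [-0.001 -0.    -0.002] shift [-0.0292  0.0153 -0.0006]
0.5 -> [np.float64(0.5268), np.float64(-0.0117), 0.0604] 91.48969026734014 0 turn [-0.001 -0.    -0.002] shift [-0.0438  0.0264 -0.0006]
0.4 -> [np.float64(0.5401), np.float64(-0.0251), 0.0604] 91.48969026734014 0 turn [-0.001 -0.    -0.002] shift [-0.0575  0.0393 -0.0006]
0.3 -> [np.float64(0.5552), np.float64(-0.0372), 0.0604] 91.48969026734014 0 turn [-0.001 -0.    -0.002] shift [-0.07    0.0541 -0.0006]
0.25 -> [np.float64(0.5638), np.float64(-0.0408), 0.0604] 91.48969026734014 0 turn [-0.001 -0.    -0.002] shift [-0.0738  0.0626 -0.0006]
0.2 -> [np.float64(0.5727), np.float64(-0.0439), 0.0604] 91.48969026734014 0 turn [-0.001 -0.    -0.002] shift [-0.0771  0.0715 -0.0007]
0.15 -> [np.float64(0.5817), np.float64(-0.0466), 0.0604] 91.48969026734014 0 turn [-0.001 -0.    -0.002] shift [-0.08    0.0804 -0.0007]
0.1 -> [np.float64(0.5909), np.float64(-0.0488), 0.0604] 91.48969026734014 0 turn [-0.001 -0.    -0.002] shift [-0.0824  0.0895 -0.0007]
0.05 -> [np.float64(0.6003), np.float64(-0.0505), 0.0604] 91.48969026734014 0 turn [-0.001 -0.    -0.002] shift [-0.0844  0.0989 -0.0007]
0 -> [np.float64(0.6097), np.float64(-0.0517), 0.0604] 91.48969026734014 0 turn [-0.001 -0.    -0.002] shift [-0.0858  0.1083 -0.0007]
```

Sweep to about 0.22 rad first.

Request:
step_arm --plan '[[[0, 0, 0], [-0.008, 0.003, 0], 255], [[0, 0, 0], [-0.0165, 0.0066, 0], 255], [[0, 0, 0], [-0.025, 0.0122, 0], 255], [[0, 0, 0], [-0.034, 0.0185, 0], 255], [[0, 0, 0], [-0.043, 0.0257, 0], 255], [[0, 0, 0], [-0.052, 0.034, 0], 255], [[0, 0, 0], [-0.06, 0.042, 0], 255], [[0, 0, 0], [-0.067, 0.0505, 0], 255], [[0, 0, 0], [-0.072, 0.0585, 0], 255], [[0, 0, 0], [-0.0745, 0.0645, 0], 255]]'

```text
time: 24.55
position: [0.5656, -0.0402, 0.0597]
tool_rot: [-2.193, -2.248, 0.001]
ft_force: [-1.4, 2.2, 0.5]
grip_width: 0.002
```

Run:
```python
from arm import *
s,R=st()
for a,l in [(.2,.18),(.15,.18),(.1,.18),(.05,.18),(0,.18)]:
    q=tcp(a,l);print(a,end=' ');rel([*q.round(4),.0604],YAW,0,s,R)
save(cv2.resize(ctrl.get_image('top')[155:320,200:420],None,fx=3.6,fy=3.6,interpolation=cv2.INTER_CUBIC),'t17.png')
save(cv2.resize(ctrl.get_image('scene')[180:340,160:420],None,fx=3,fy=3),'s17.png')
```

```text
t 24.55 p [ 0.5656 -0.0402  0.0597] phi/th deg [91.4  0. ] F [-1.4  2.2  0.5] w 0.002
0.2 -> [np.float64(0.5727), np.float64(-0.0439), 0.0604] 91.48969026734014 0 turn [-0.001 -0.001 -0.001] shift [-0.0039  0.007  -0.0007]
0.15 -> [np.float64(0.5817), np.float64(-0.0466), 0.0604] 91.48969026734014 0 turn [-0.001 -0.001 -0.001] shift [-0.0068  0.0159 -0.0007]
0.1 -> [np.float64(0.5909), np.float64(-0.0488), 0.0604] 91.48969026734014 0 turn [-0.001 -0.001 -0.001] shift [-0.0093  0.0251 -0.0007]
0.05 -> [np.float64(0.6003), np.float64(-0.0505), 0.0604] 91.48969026734014 0 turn [-0.001 -0.001 -0.001] shift [-0.0112  0.0344 -0.0007]
0 -> [np.float64(0.6097), np.float64(-0.0517), 0.0604] 91.48969026734014 0 turn [-0.001 -0.001 -0.001] shift [-0.0126  0.0438 -0.0007]
```

View pics/t17.png

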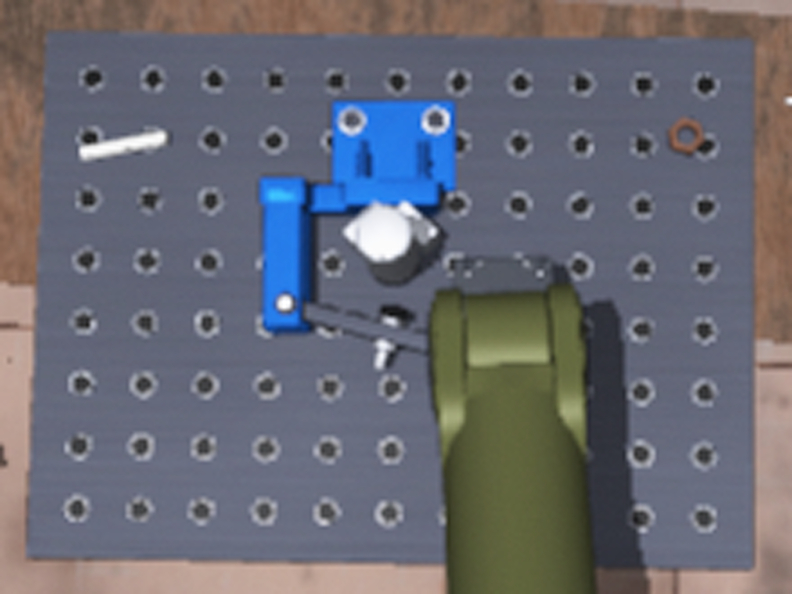

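View pics/s17.png

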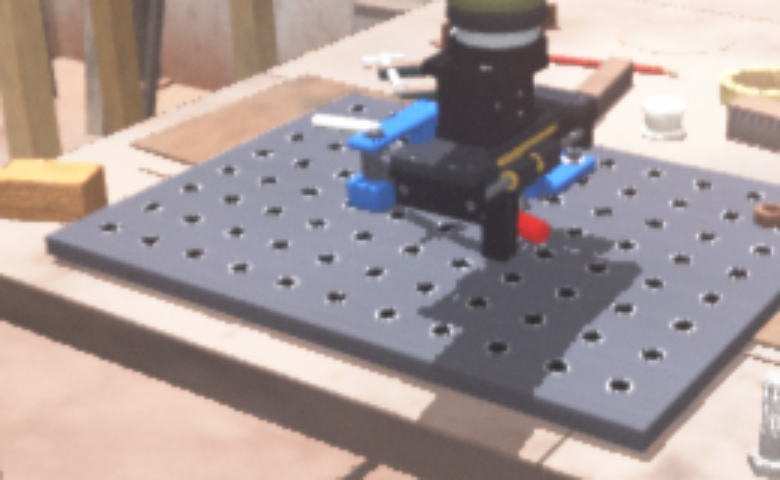

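Request:
step_arm --plan '[[[0, 0, 0], [-0.002, 0.003, 0], 255], [[0, 0, 0], [-0.004, 0.007, 0], 255], [[0, 0, 0], [-0.0055, 0.0115, 0], 255], [[0, 0, 0], [-0.007, 0.016, 0], 255], [[0, 0, 0], [-0.008, 0.0205, 0], 255], [[0, 0, 0], [-0.0093, 0.025, 0], 255], [[0, 0, 0], [-0.01, 0.0285, 0], 255], [[0, 0, 0], [-0.0107, 0.031, 0], 255], [[0, 0, 0], [-0.011, 0.0325, 0], 255], [[0, 0, 0], [-0.011, 0.0325, 0], 255]]'

```text
time: 25.9
position: [0.5981, -0.0502, 0.0598]
tool_rot: [-2.193, -2.249, 0.0]
ft_force: [-0.3, 0.9, 0.2]
grip_width: 0.006
```

Run:
```python
from arm import *
s,R=st()
for a,l in [(.05,.18),(0,.18)]:
    q=tcp(a,l);print(a,end=' ');rel([*q.round(4),.0604],YAW,0,s,R)
save(cv2.resize(ctrl.get_image('top')[178:268,262:352],None,fx=6.6,fy=6.6,interpolation=cv2.INTER_CUBIC),'t18.png')
save(ctrl.get_image('wrist'),'w18.png')
```

```text
t 25.9 p [ 0.5981 -0.0502  0.0598] phi/th deg [91.4  0. ] F [-0.3  0.9  0.2] w 0.006
0.05 -> [np.float64(0.6003), np.float64(-0.0505), 0.0604] 91.48969026734014 0 turn [-0.001 -0.    -0.001] shift [-0.0004  0.0022 -0.0006]
0 -> [np.float64(0.6097), np.float64(-0.0517), 0.0604] 91.48969026734014 0 turn [-0.001 -0.    -0.001] shift [-0.0018  0.0116 -0.0006]
```

View pics/t18.png

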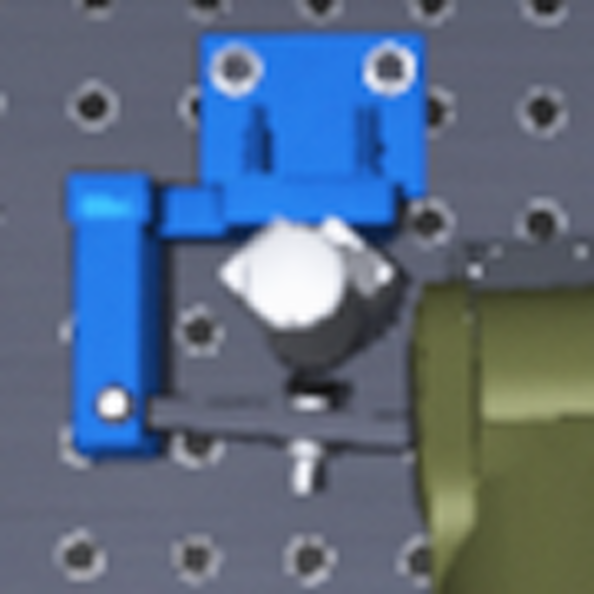

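View pics/w18.png

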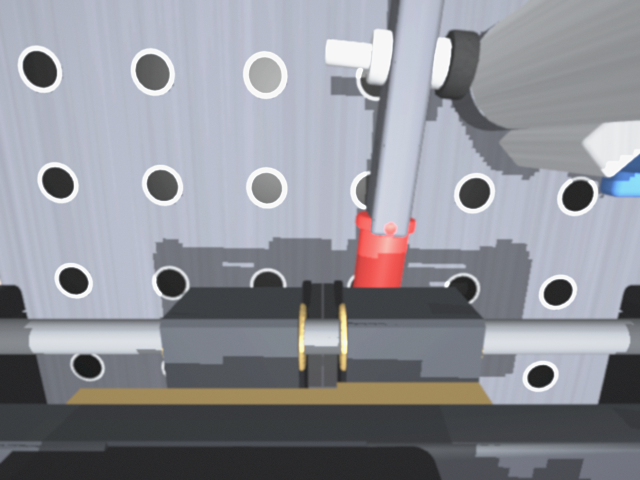

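Request:
step_arm --plan '[[[0, 0, 0], [0, 0.001, 0], 255], [[0, 0, 0], [0, 0.002, 0], 255], [[0, 0, 0], [0, 0.003, 0], 255], [[0, 0, 0], [-0.0005, 0.004, 0], 255], [[0, 0, 0], [-0.001, 0.005, 0], 255], [[0, 0, 0], [-0.001, 0.006, 0], 255], [[0, 0, 0], [-0.001, 0.007, 0], 255], [[0, 0, 0], [-0.001, 0.008, 0], 255], [[0, 0, 0], [-0.001, 0.008, 0], 255], [[0, 0, 0], [-0.001, 0.008, 0], 255]]'

```text
time: 27.25
position: [0.6061, -0.0509, 0.0598]
tool_rot: [-2.193, -2.249, 0.0]
ft_force: [-0.4, 0.3, 0.0]
grip_width: 0.004
```

Run:
```python
from arm import *
s,R=st()
rel([*tcp(0,.18).round(4),.0604],YAW,0,s,R)
save(cv2.resize(ctrl.get_image('top')[178:268,262:352],None,fx=6.6,fy=6.6,interpolation=cv2.INTER_CUBIC),'t19.png')
save(ctrl.get_image('wrist'),'w19.png')
```

```text
t 27.25 p [ 0.6061 -0.0509  0.0598] phi/th deg [91.4  0. ] F [-0.4  0.3  0. ] w 0.004
-> [np.float64(0.6097), np.float64(-0.0517), 0.0604] 91.48969026734014 0 turn [-0.001 -0.    -0.001] shift [-0.0009  0.0036 -0.0006]
```

View pics/t19.png

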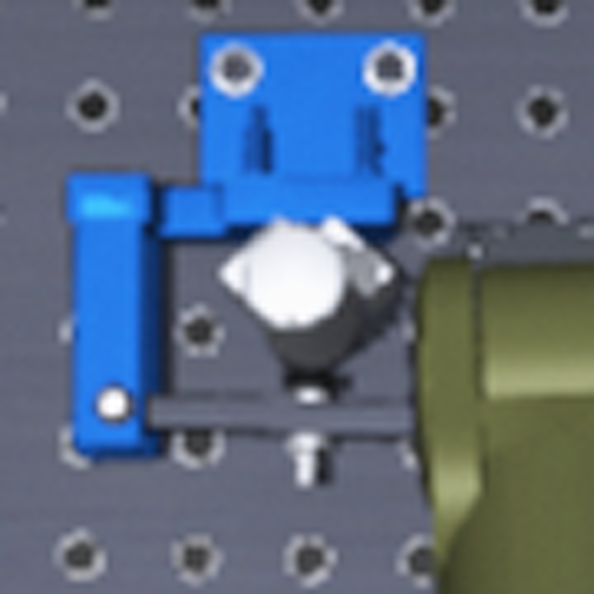

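View pics/w19.png

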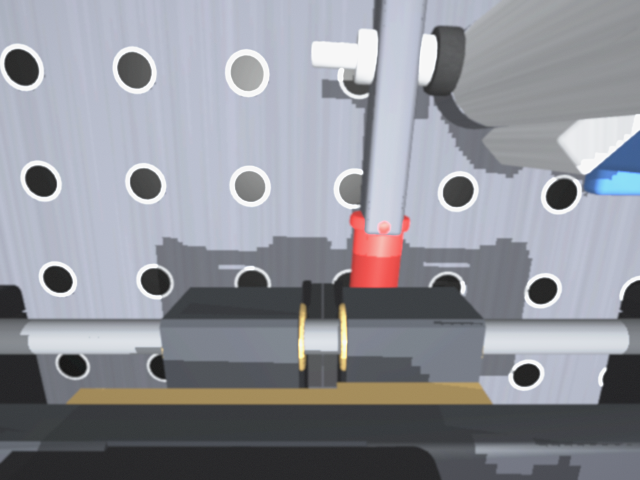

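Request:
step_arm --plan '[[[0, 0, 0], [0, 0.0005, 0], 255], [[0, 0, 0], [0, 0.001, 0], 255], [[0, 0, 0], [0, 0.0015, 0], 255], [[0, 0, 0], [0, 0.002, 0], 255], [[0, 0, 0], [0, 0.0025, 0], 255], [[0, 0, 0], [0, 0.003, 0], 255], [[0, 0, 0], [0, 0.003, 0], 255], [[0, 0, 0], [0, 0.003, 0], 255], [[0, 0, 0], [0, 0.003, 0], 255], [[0, 0, 0], [0, 0.003, 0], 255]]'

```text
time: 28.6
position: [0.609, -0.0506, 0.0598]
tool_rot: [-2.192, -2.249, 0.0]
ft_force: [-1.6, 0.5, 0.4]
grip_width: 0.009
```

Run:
```python
from arm import *
s,R=st()
rel([*tcp(0,.18).round(4),.0604],YAW,0,s,R)
```

```text
t 28.6 p [ 0.609  -0.0506  0.0598] phi/th deg [91.5  0. ] F [-1.6  0.5  0.4] w 0.009
-> [np.float64(0.6097), np.float64(-0.0517), 0.0604] 91.48969026734014 0 turn [-0.001 -0.001 -0.001] shift [-0.0012  0.0007 -0.0006]
```

Request:
step_arm --plan '[[[0, 0, 0], [0, 0.0003, 0], 255], [[0, 0, 0], [0, 0.0006, 0], 255], [[0, 0, 0], [0, 0.0009, 0], 255], [[0, 0, 0], [0, 0.0012, 0], 255], [[0, 0, 0], [0, 0.0015, 0], 255], [[0, 0, 0], [0, 0.0018, 0], 255], [[0, 0, 0], [0, 0.002, 0], 255], [[0, 0, 0], [0, 0.002, 0], 255], [[0, 0, 0], [0, 0.002, 0], 255], [[0, 0, 0], [0, 0.002, 0], 255]]'

```text
time: 29.85
position: [0.611, -0.0507, 0.0598]
tool_rot: [-2.192, -2.249, 0.0]
ft_force: [-2.0, -1.3, 0.3]
grip_width: 0.002
```

Run:
```python
from arm import *
s,R=st()
save(cv2.resize(ctrl.get_image('top')[178:268,262:352],None,fx=6.6,fy=6.6,interpolation=cv2.INTER_CUBIC),'t20.png')
save(ctrl.get_image('wrist'),'w20.png')
st()
```

```text
t 29.85 p [ 0.611  -0.0507  0.0598] phi/th deg [91.4  0. ] F [-2.  -1.3  0.3] w 0.002
t 29.95 p [ 0.611  -0.0507  0.0598] phi/th deg [91.4  0. ] F [-1.6 -2.3 -0. ] w 0.001
```

View pics/t20.png

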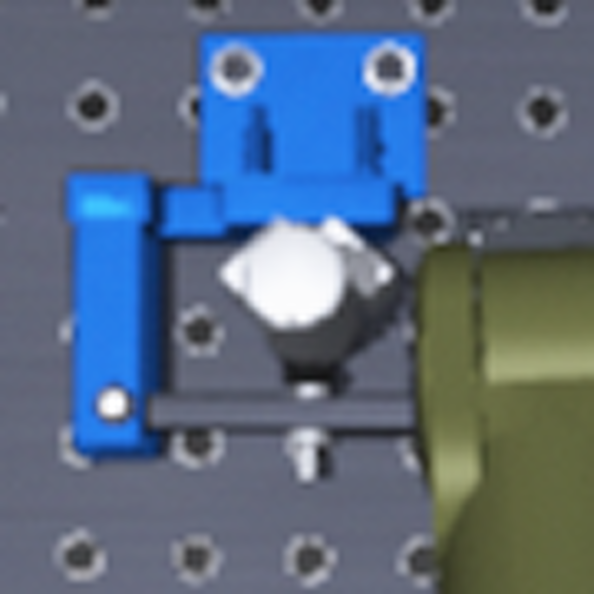

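View pics/w20.png

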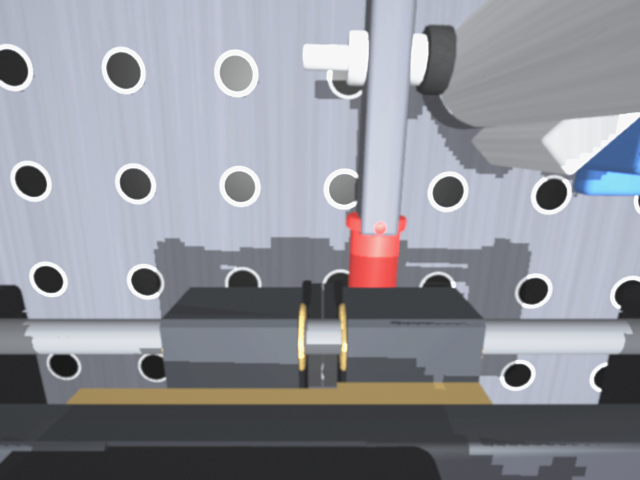

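Request:
step_arm --plan '[[[0, 0, 0], [0, 0.0003, 0], 255], [[0, 0, 0], [0, 0.0006, 0], 255], [[0, 0, 0], [0, 0.0009, 0], 255], [[0, 0, 0], [0, 0.0012, 0], 255], [[0, 0, 0], [0, 0.0015, 0], 255], [[0, 0, 0], [0, 0.0018, 0], 255], [[0, 0, 0], [0, 0.0021, 0], 255], [[0, 0, 0], [0, 0.0024, 0], 255], [[0, 0, 0], [0, 0.0025, 0], 255], [[0, 0, 0], [0, 0.0025, 0], 255]]'

```text
time: 31.2
position: [0.6133, -0.0506, 0.0598]
tool_rot: [-2.192, -2.248, 0.001]
ft_force: [-1.6, -1.4, 0.6]
grip_width: 0.007
```

Run:
```python
from arm import *
s,R=st()
save(cv2.resize(ctrl.get_image('top')[178:268,262:352],None,fx=6.6,fy=6.6,interpolation=cv2.INTER_CUBIC),'t21.png')
```

```text
t 31.2 p [ 0.6133 -0.0506  0.0598] phi/th deg [91.4  0. ] F [-1.6 -1.4  0.6] w 0.007
```

View pics/t21.png

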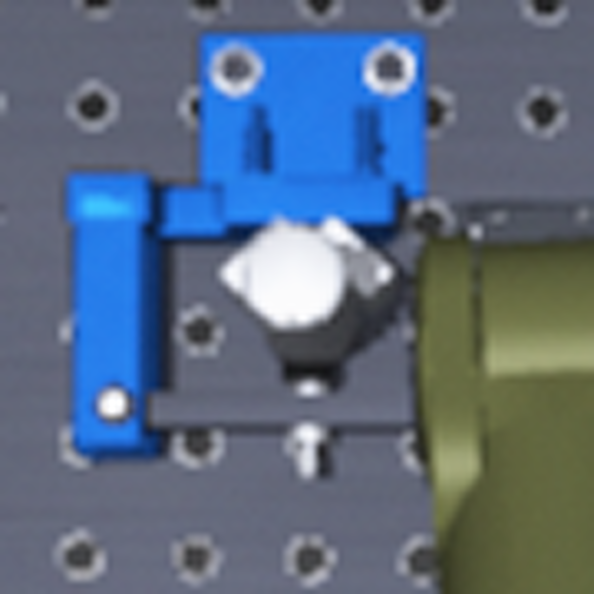

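Request:
step_arm --plan '[[[0, 0, 0], [0, 0.0003, 0], 255], [[0, 0, 0], [0, 0.0006, 0], 255], [[0, 0, 0], [0, 0.0009, 0], 255], [[0, 0, 0], [0, 0.0012, 0], 255], [[0, 0, 0], [0, 0.0015, 0], 255], [[0, 0, 0], [0, 0.0018, 0], 255], [[0, 0, 0], [0, 0.002, 0], 255], [[0, 0, 0], [0, 0.002, 0], 255], [[0, 0, 0], [0, 0.002, 0], 255], [[0, 0, 0], [0, 0.002, 0], 255]]'

```text
time: 32.5
position: [0.6139, -0.0506, 0.0597]
tool_rot: [-2.191, -2.247, 0.005]
ft_force: [-7.5, -1.0, 5.4]
grip_width: 0.006
```

Run:
```python
from arm import *
s,R=st()
save(cv2.resize(ctrl.get_image('top')[178:268,262:352],None,fx=6.6,fy=6.6,interpolation=cv2.INTER_CUBIC),'t22.png')
```

```text
t 32.5 p [ 0.6139 -0.0506  0.0597] phi/th deg [91.4  0. ] F [-7.5 -1.   5.4] w 0.006
```

Request:
step_arm --plan '[[[0, 0, 0], [0, 0.0003, 0], 255], [[0, 0, 0], [0, 0.0006, 0], 255], [[0, 0, 0], [0, 0.0009, 0], 255], [[0, 0, 0], [0, 0.0012, 0], 255], [[0, 0, 0], [0, 0.0015, 0], 255], [[0, 0, 0], [0, 0.0015, 0], 255], [[0, 0, 0], [0, 0.0015, 0], 255], [[0, 0, 0], [0, 0.0015, 0], 255], [[0, 0, 0], [0, 0.0015, 0], 255], [[0, 0, 0], [0, 0.0015, 0], 255]]'

```text
time: 33.8
position: [0.6142, -0.0507, 0.0597]
tool_rot: [-2.19, -2.245, 0.008]
ft_force: [-10.6, -1.8, 8.1]
grip_width: 0.007
```

Run:
```python
from arm import *
s,R=st()
im=ctrl.get_image('top');cv2.imwrite('pics/top23.png',im[:,:,::-1])
save(cv2.resize(im[178:268,262:352],None,fx=6.6,fy=6.6,interpolation=cv2.INTER_CUBIC),'t23.png')
```

```text
t 33.8 p [ 0.6142 -0.0507  0.0597] phi/th deg [91.4  0. ] F [-10.6  -1.8   8.1] w 0.007
```

View pics/t23.png

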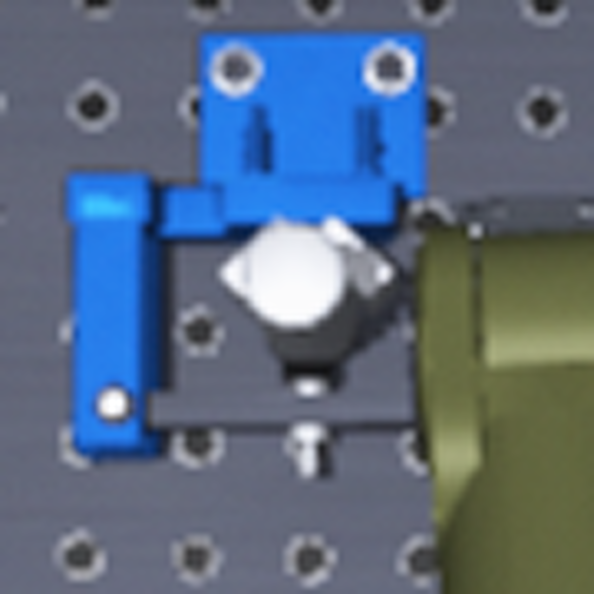

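Request:
step_arm --plan '[[[0, 0, 0], [0, -0.001, 0], 255], [[0, 0, 0], [0, -0.003, 0], 255], [[0, 0, 0], [0, -0.008, 0], 255], [[0, 0, 0], [0, -0.016, 0], 255], [[0, 0, 0], [0, -0.027, 0], 255], [[0, 0, 0], [0, -0.038, 0], 255], [[0, 0, 0], [0, -0.048, 0], 255], [[0, 0, 0], [-0.005, -0.056, 0], 255], [[0, 0, 0], [-0.01, -0.06, -0.005], 255], [[0, 0, 0], [-0.015, -0.06, -0.02], 255]]'

```text
time: 35.1
position: [0.5566, -0.0676, 0.08]
tool_rot: [-2.192, -2.247, 0.002]
ft_force: [0.5, -0.0, -0.5]
grip_width: 0.005
```

Request:
step_arm --plan '[[[0, 0, 0], [-0.01, 0, -0.01], 255], [[0, 0, 0], [-0.03, 0, -0.03], 255], [[0, 0, 0], [-0.055, 0, -0.06], 255], [[0, 0, 0], [-0.08, 0, -0.09], 255], [[0, 0, 0], [-0.11, 0, -0.12], 255], [[0, 0, 0], [-0.14, 0, -0.15], 255], [[0, 0, 0], [-0.17, 0, -0.175], 255], [[0, 0, 0], [-0.195, 0, -0.195], 255], [[0, 0, 0], [-0.21, 0, -0.2], 255], [[0, 0, 0], [-0.21, 0, -0.2], 255]]'

```text
time: 36.35
position: [0.5625, -0.2783, 0.2795]
tool_rot: [-2.195, -2.246, 0.001]
ft_force: [0.4, -0.3, -1.0]
grip_width: 0.004
```

Run:
```python
from arm import *
s,R=st()
im=ctrl.get_image('top')
save(cv2.resize(im[178:268,262:352],None,fx=6.6,fy=6.6,interpolation=cv2.INTER_CUBIC),'t24.png')
im=ctrl.get_image('scene');save(cv2.resize(im[180:340,160:460],None,fx=2.6,fy=2.6),'s24.png')
```

```text
t 36.35 p [ 0.5625 -0.2783  0.2795] phi/th deg [91.3  0. ] F [ 0.4 -0.3 -1. ] w 0.004
```

View pics/t24.png

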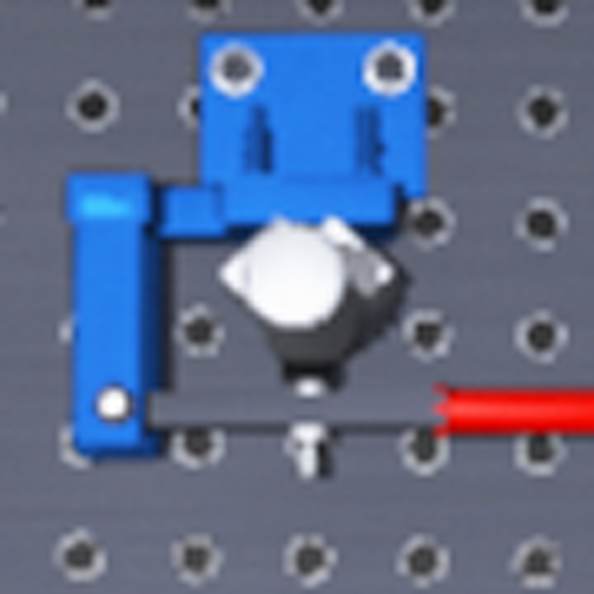

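View pics/s24.png

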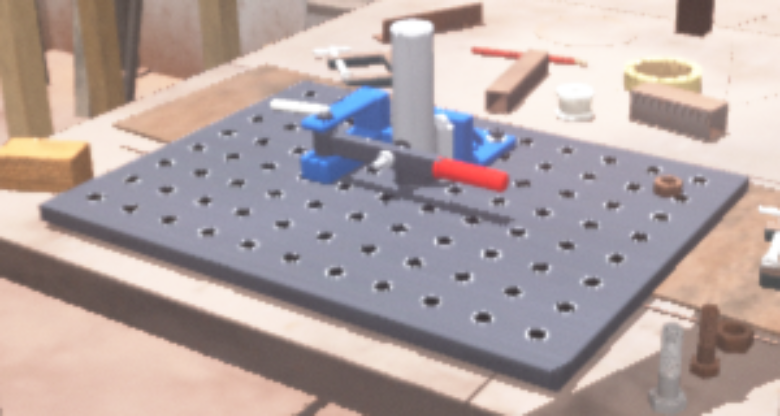

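Run:
```python
from arm import *
im=ctrl.get_image('top')
m=(im[:,:,0]>150)&(im[:,:,1]<60)&(im[:,:,2]<60); m[:,:310]=0;m[:225]=0;m[260:]=0;m[:,380:]=0
ys,xs=np.nonzero(m);w=back('top',np.c_[xs,ys],z0+.045)[:,:2]
jl=(w-J)@Rj; print(len(xs),'handle jig mean',jl.mean(0),'y range',jl[:,1].min(),jl[:,1].max())
c=jl.mean(0)-[-.042,.08];print('angle',np.arctan2(-c[0],-c[1]))
p=np.linalg.svd(jl-jl.mean(0))[2][0];p=p*-np.sign(p[1]);print('dir angle',np.arctan2(-p[0],-p[1]))
# post circle in crop
a=(294,272);u=[262+(a[0]+.5)/6.6-.5,178+(a[1]+.5)/6.6-.5]
q=back('top',[u],z0+.165)[0][:2];print('post jig',(q-J)@Rj)
save(cv2.resize(im[200:240,280:330],None,fx=14,fy=14,interpolation=cv2.INTER_CUBIC),'t25.png')
for l in ['pipe_off','bolt_1','nut_1','block_small','chalk','c_clamp']:
    print(l,[(d['rect'],round(d['score'],2)) for d in ctrl.cut_out('top',l)[:2]])
```

```text
141 handle jig mean [-0.04359184 -0.09536742] y range -0.12524701347948042 -0.05472574839338089
angle 0.009076919713494416
dir angle 0.023853624812575924
post jig [ 5.10394014e-04 -5.13106428e-05]
pipe_off []
bolt_1 []
nut_1 [([221.7, 191.0, 22.8, 3.7], 0.47)]
block_small [([162.3, 267.5, 39.7, 29.3], 0.86)]
chalk [([223.1, 192.4, 22.4, 5.2], 0.6)]
c_clamp [([419.9, 177.8, 40.6, 36.2], 0.56)]
```

View pics/t25.png

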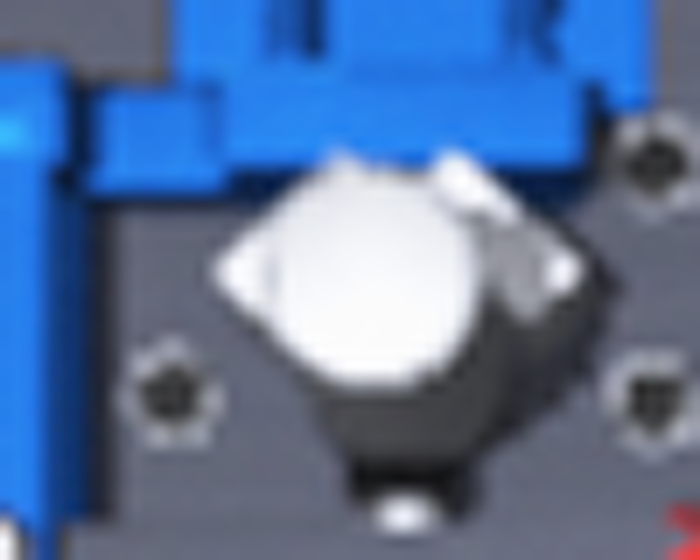

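```bash
python3 -c "
from h import *
st();print(ctrl.close_job());st()"
```

```text
t 36.8 p [ 0.5629 -0.2765  0.2795] phi/th deg [91.5  0. ] F [0.4 0.2 0.2] w 0.005
the job is handed in; nothing more can be done
None
the job is handed in; nothing more can be done
```

The job is handed in at 36.8 s; the interface gives no verdict. The steel post stands upright in the V and the clamp arm is shut on it.

- **Post:** I pushed it across the plate with two fingertips about 15 mm above the plate, hand tilted back 35° and the post held between the part-closed fingers without gripping. I stopped in the V when the push force rose to about 11 N.
- **Clamp arm:** I swept it shut with closed fingers on the red handle. It stalled against the post, and I pressed to about 11 N before drawing back.

**Last checks:**
- In the top picture the post axis is about 0.5 mm from its seat, and it looks upright in the scene picture.
- The arm angle came out as 0.009 rad from the handle's position and 0.024 rad from its direction. These disagree slightly, but both are within limits.
- The gripper was clear of everything and the wrist force was about zero.
- I could not read the remaining clamp force directly; I infer it from the stall and the stiff hinge.
- In the final top picture the detector found the block, the chalk and a C clamp. It missed the pipe and the bolt_1 class, its only nut hit was the chalk, and I did not measure any of them for movement. I went near none of them.

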